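# Clear the crystal-model bench: load and hang the basket, stand the bars

### The arm

A 7-joint arm with a two-finger parallel gripper is mounted at the origin on the work surface. World frame = base frame: x ahead of the robot, y to its left, z up, the work surface at z = 0. Lengths are in m, angles in rad, forces in N, time in s.
With the tool pointing down it reaches from about 0.4 to 0.85 m from the base axis. Payload 10.4 kg.
Tool frame: the origin (TCP) lies at the very end of the fingers, on their centre line; the grasp point (between the pads) lies 19 mm behind it; z points along the fingers, y is the line along which they close (so a half turn about z gives the same grasp; the last joint's range is limited). The gripper opens to 85 mm and grips with 20 to 120 N. Pads are 22 mm wide; open, the fingers measure 114 mm over their backs; the gripper's body (76 mm by 85 mm) begins 54 mm behind the grasp point. The pads swing forward as they close: fully open they stand 13 mm farther back than shut.
Start: joints at [1.28, 0.332, -0.065, 1.46, 0.022, 1.35, -0.088], TCP at [0.165, -0.603, 0.231] pointing down, gripper open.
Joint ranges: [-2.6, 2.6], [-0.5, 2.12], [-1.47, 1.34], [0.16, 2.42], [-1.27, 4.41], [0.06, 2.06], [-2.6, 2.6]. Speed limits (rad/s): [2.22, 2.22, 2.79, 2.79, 3.14, 3.14, 3.14].

### API

Orientations are given as a unit quaternion [x, y, z, w].
In Python, from workcell import * gives the robot as it stands. The module is installed in compiled form; this text tells all that it offers.
- The arm moves only by the tool carry_out, never from a script. Its argument "motion" is a list of rows, each an object with "xyz": the shift along the tool's x, y, z in m, a list of three; "angular": the turn, a rotation vector about the tool's x, y, z in degrees, a list of three. A call has 1 to 12 rows; each row is the pose to reach, as a shift and turn from the pose commanded when the call began, along the tool's axes at that moment; what a row does not reach only later rows make up. A row lasts 1/10 s, in which the tool goes at most 50 mm and 8.59 degrees, less where a joint would pass 70% of its speed; a pose out of reach is approached as far as the arm can. A call with a gripper value outside its range is refused whole. "hand" is the opening, from 0 (shut) to 1 (fully open), set as the call begins (left out, the last holds). The fingers move at their own pace and stop on an object; "grip_force" is the grip in N (left out, the last holds). Time passes only in rows, so rows that repeat a pose let the fingers close. It gives the time, the measured TCP pose, the force, the opening and the grip force at its end, in the units of the state.
- get_obs(): the state, without advancing time (a new reading comes with each control period).
- camera(name): name is "scene" or "top"; returns a dict with "img" (420x560x3 uint8, red, green, blue), "fx", "fy", "cx", "cy" (pixels), "extrinsics" (4x4, takes a point from camera to world coordinates). Camera axes: x right, y up, looking along -z (the intrinsics and any distortion apply to the point x, -y, -z); pixel columns grow to the right and rows downward; lengths in m; the calibration is good to about 2 mm. A picture is of the moment at which its call begins. There is no depth.
- hand_in(): hands the job in; it is judged then, once.
The state is a dict: "clock": time; "joint_pos": joint angles; "joint_velocities": joint speeds; "tau": joint torques, N m; "position": TCP position; "ee_rot": TCP orientation; "ft_force": force on the tool from outside, world axes, zero at the start; "torque": the same for the moment, N m; "grip_width": opening from 0.0 (shut) to 1.0 (fully open); "grasp_force": force on a finger pad.
Only numpy, scipy, OpenCV 4.12 (cv2) and the standard library are available. Lean on these libraries where they do the work, as an engineer would, in place of code of your own. Each camera call takes 0.05 s, during which the arm holds its last target. There are 200 camera calls.

### The job

Please put the lattice-building kit away: set every brown wooden crystal model standing loose on the bench (hexagonal, square-sided or brick-shaped, whichever are out) into the handled steel basket while it stands on the bench, and when all of them are in, hang the basket by its handle on the twin-pronged hook stand. Also stand every square aluminium bar upright in the row of holder cups, one bar to a cup, before or after the basket. Leave the two balls on their sleeves and the octahedron undisturbed, and finish with everything at rest.

Things in the scene. Friction and masses are not known exactly. Their poses are not given: they have to be found in the camera images.
- basket: Open steel basket, 160 (x) x 170 (y) mm, walls 40 mm high, walls and floor 3 mm thick, 300 g. Origin: centre of the underside, z up. Rigid handle over its middle in the y-z plane: flat uprights at y +-82 mm and a straight wooden grip bar along y, 12 (x) x 10 (z) mm, its centre 125 mm above the origin; opening under the bar 80 mm high over the rim. The bar parts the mouth into a +x and a -x half.
- basket_bar (a point): Middle of the basket's grip bar (125 mm above the basket's underside). The basket's x axis is square to the bar, level.
- stand: Fixed hook stand: base plate 140 mm square, 8 mm thick; round post 18 mm thick, 230 mm high at the origin (underside), z up. Two 10 mm round prongs at y +-30 mm run from the post's top (z 222 mm) to the stand's own -x, down to a valley at x -110 mm (axis z 200 mm), then up to tips at x -140 mm (topmost z 231 mm). Between the prongs it is open (50 mm). The bar lies across both in the valley.
- stand_seat (a point): Where the middle of the hung basket's bar rests: between the two prongs, 110 mm from the post axis towards the stand's -x, about 212 mm above the bench.
- holder: Fixed bar holder: base plate 70 (x) x 250 (y) x 8 mm with four square open cups in a row along its y, 60 mm apart. Origin: centre of the underside, z up.
- cup0 (a point): Centre of the mouth of cup 0 of the holder (98 mm above the bench): cup 0 is at holder y = -90.0 mm. Square mouth 33 x 33 mm inside, walls 3 mm, 87 mm deep.
- cup1 (a point): Centre of the mouth of cup 1 of the holder (98 mm above the bench): cup 1 is at holder y = -30.0 mm. Square mouth 33 x 33 mm inside, walls 3 mm, 87 mm deep.
- cup2 (a point): Centre of the mouth of cup 2 of the holder (98 mm above the bench): cup 2 is at holder y = 30.0 mm. Square mouth 33 x 33 mm inside, walls 3 mm, 87 mm deep.
- cup3 (a point): Centre of the mouth of cup 3 of the holder (98 mm above the bench): cup 3 is at holder y = 90.0 mm. Square mouth 33 x 33 mm inside, walls 3 mm, 87 mm deep.
- hex_model: Brown wooden hexagonal prism, 46 mm across the flats, sides 46 mm high, with a six-sided pyramid on top (64 mm in all), standing upright, 70 g. Origin: centre of the underside, z up; two of its six flats face +-y (others every 60 degrees). May be absent.
- square_model: Brown wooden square prism, 44 x 44 mm, sides 48 mm high, with a four-sided pyramid on top (64 mm in all), standing upright, 70 g. Origin: centre of the underside, z up; flats face +-x and +-y. May be absent.
- block_model: Brown wooden brick-shaped block, 62 (x) x 45 (y) x 50 (z) mm, 90 g. Origin: centre of the underside. May be absent.
- bar0: Square aluminium bar, 20 x 20 x 170 mm, 110 g, its length along its own x axis. Origin: the bar's centre. Starts lying flat on a 2 mm thick rubber mat (centre 12 mm above the bench). May be absent.
- bar1: Square aluminium bar, 20 x 20 x 170 mm, 110 g, its length along its own x axis. Origin: the bar's centre. Starts lying flat on a 2 mm thick rubber mat (centre 12 mm above the bench). May be absent.
- bar2: Square aluminium bar, 20 x 20 x 170 mm, 110 g, its length along its own x axis. Origin: the bar's centre. Starts lying flat on a 2 mm thick rubber mat (centre 12 mm above the bench). May be absent.
- bar3: Square aluminium bar, 20 x 20 x 170 mm, 110 g, its length along its own x axis. Origin: the bar's centre. Starts lying flat on a 2 mm thick rubber mat (centre 12 mm above the bench). May be absent.
- sodium_ball_center (a point): Bystander: centre of a blue 60 mm ball resting on a chrome sleeve (top about 84 mm above the bench).
- chlorine_ball_center (a point): Bystander: centre of a yellow 60 mm ball resting on a chrome sleeve (top about 84 mm above the bench).
- sodium_sleeve: Bystander: chrome sleeve 48 mm across, 30 mm high, under the blue ball. Origin: centre of the underside.
- chlorine_sleeve: Bystander: chrome sleeve 48 mm across, 30 mm high, under the yellow ball. Origin: centre of the underside.
- octahedron: Bystander: walnut octahedron, 65 mm edges, 53 mm high, lying on a face. Origin: under its centre, at bench height.
Things that resemble listed ones, but are neither listed nor needed, are in the scene too. Leave any pink look-alike of the bar1 alone.

How it is judged:
By the outcome, as a careful person would: the job done as asked, in the order asked, and still so for the second after the job is handed in, with the robot touching nothing.
Of hex_model, square_model, block_model only 2 to 3 are there at a start; the rules pass over those that are not, and their reading is None.
Of bar0, bar1, bar2, bar3 only 3 to 4 are there at a start; the rules pass over those that are not, and their reading is None.
At some moment in a run one of block_model, bar0, bar1, bar2, bar3 may be knocked a few centimetres aside while the robot is not near it.
It also fails if it takes over 210 s, if anything falls off the work surface, if the arm or the gripper's body presses on something with over 40 N, if the wrist force passes 120 N, or if a joint passes its speed limit or range.

## Working session

There is one attempt and no reset: what is moved stays moved. The work goes in short steps, Python scripts to look and compute and a tool call to move; the robot and the scene stay as the last step left them, time stands still between calls to the robot, and variables do not carry over. Pictures are saved under pics/ and viewed, at most 14 in all, crops included, and the job is handed in when it is done.

Besides the shell and the picture viewer there is one more tool, called after ">>>" as a command line: name --argument value ..., lists and objects as JSON in quotes. carry_out: Moves the arm, as the interface text tells. Its arguments: {"type":"object","properties":{"motion":{"type":"array"},"hand":{"type":"number"},"grip_force":{"type":"number"}},"required":["motion"]}

```bash
mkdir -p pics; ls; python3 - <<'E'
from workcell import *
import cv2, numpy as np
np.set_printoptions(precision=4,suppress=True)
o=get_obs();print(o)
for n in("scene","top"):
    c=camera(n);cv2.imwrite(f"pics/{n}0.png",cv2.resize(c["img"][...,::-1],(800,600),interpolation=cv2.INTER_CUBIC))
    print(n,{k:v for k,v in c.items() if k!="img"})
E
```

```text
pics
{'clock': 0.0, 'joint_pos': array([ 1.2804,  0.3329, -0.0647,  1.461 ,  0.0217,  1.3499, -0.0885]), 'joint_velocities': array([ 0.001 ,  0.0001,  0.0005,  0.0013, -0.0008, -0.0005, -0.0009]), 'tau': array([ -0.    , -62.5446,   0.0497, -39.1587,   0.0163,   0.0102,
        -0.    ]), 'position': array([ 0.1653, -0.6024,  0.2305]), 'ee_rot': array([ 0.991 ,  0.1335, -0.0002, -0.0007]), 'ft_force': array([0.6083, 0.9165, 0.0956]), 'torque': array([ 0.0353,  0.0574, -0.0037]), 'grasp_force': 0.0, 'grip_width': 1.002952756858972}
scene {'fx': 541.5868732604968, 'fy': 541.5868732604968, 'cx': 269.4043017800896, 'cy': 209.68171896346107, 'extrinsics': array([[-0.8739, -0.2937,  0.3874,  1.0646],
       [ 0.4858, -0.5555,  0.6748,  1.116 ],
       [ 0.017 ,  0.7779,  0.6281,  1.1255],
       [ 0.    ,  0.    ,  0.    ,  1.    ]])}
top {'fx': 411.50118731723995, 'fy': 411.50118731723995, 'cx': 281.9028707397539, 'cy': 211.75830859150895, 'extrinsics': array([[ 0.0017,  0.9843, -0.1763,  0.2705],
       [-0.9997, -0.0026, -0.0242,  0.0365],
       [-0.0243,  0.1763,  0.984 ,  1.2006],
       [ 0.    ,  0.    ,  0.    ,  1.    ]])}
```

View pics/top0.png

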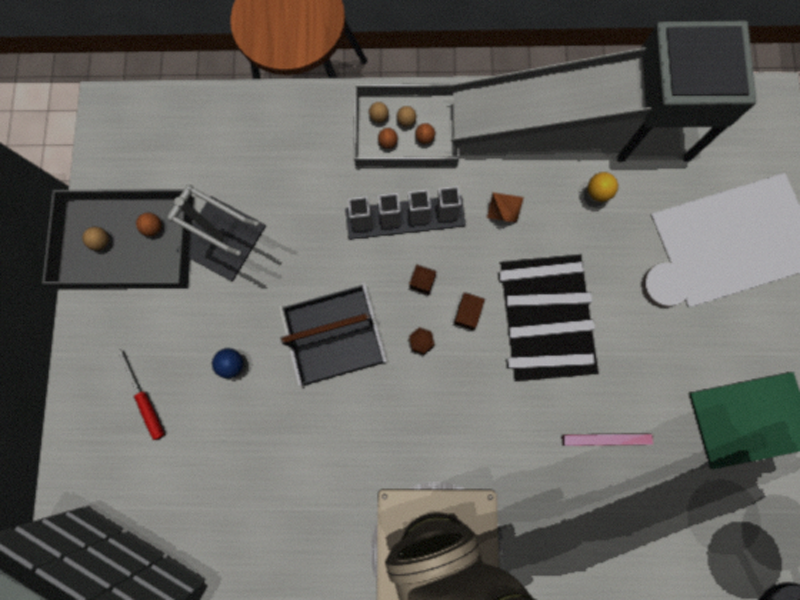

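View pics/scene0.png

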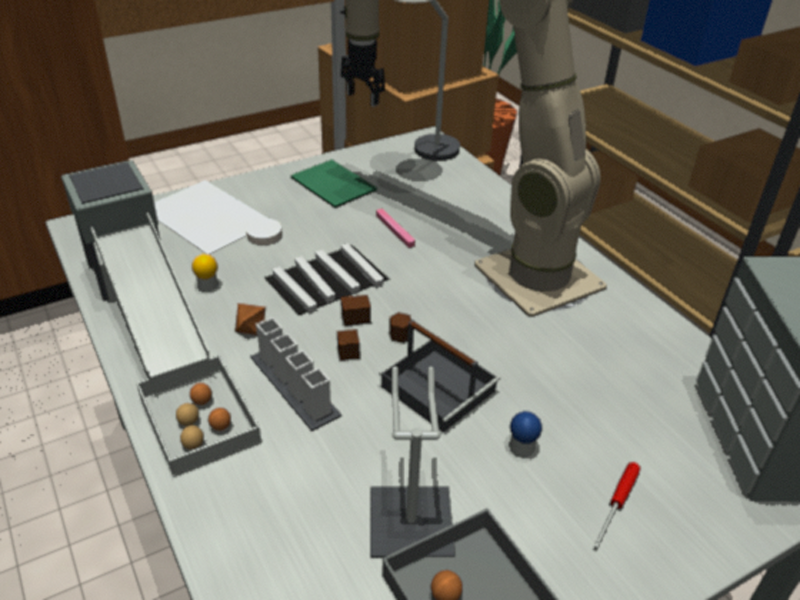

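Top view (800 px): basket around (333,335), models at (423,279), (469,311) and (421,341), four bars on the mat at x≈545 and y≈271/299/328/361, holder around (405,215), stand base around (225,240). The pink bar and the trays are decoys. I'll crop in for exact keypoints and fit the models from silhouettes.

```bash
cat > h.py <<'E'
import cv2, numpy as np
from scipy.optimize import minimize, least_squares
from scipy.spatial.transform import Rotation as R
np.set_printoptions(precision=4,suppress=True)
def proj(c,P):
    E=np.linalg.inv(c["extrinsics"]);q=np.atleast_2d(P)@E[:3,:3].T+E[:3,3]
    return np.c_[c["cx"]-c["fx"]*q[:,0]/q[:,2], c["cy"]+c["fy"]*q[:,1]/q[:,2]]
def ray(c,uv,z):
    uv=np.atleast_2d(uv);d=np.c_[(uv[:,0]-c["cx"])/c["fx"],-(uv[:,1]-c["cy"])/c["fy"],-np.ones(len(uv))]@c["extrinsics"][:3,:3].T
    o=c["extrinsics"][:3,3];return o+d*((z-o[2])/d[:,2])[:,None]
def tf(P,x,y,a):
    P=np.asarray(P,float);return np.c_[x+P[:,0]*np.cos(a)-P[:,1]*np.sin(a),y+P[:,0]*np.sin(a)+P[:,1]*np.cos(a),P[:,2]]
def box(sx,sy,z0,z1):return [[i*sx/2,j*sy/2,z] for i in(-1,1) for j in(-1,1) for z in(z0,z1)]
a6=np.radians(np.arange(6)*60);rr=.046/np.sqrt(3)
SH=dict(hex=[[rr*np.cos(t),rr*np.sin(t),z] for t in a6 for z in(0,.046)]+[[0,0,.064]],
 square=box(.044,.044,0,.048)+[[0,0,.064]],block=box(.062,.045,0,.05),bar=box(.17,.02,.002,.022))
def fit(cams,masks,P,x,y,angs,w=60):
    """silhouette fit (mean soft IoU over cameras) of a convex shape"""
    def cost(p):
        s=0
        for c,m in zip(cams,masks):
            u=proj(c,tf(P,*p));h=cv2.convexHull(u.astype(np.float32))
            lo=np.floor(u.mean(0)-w).astype(int).clip(0);S=4
            f=np.zeros((2*w*S,2*w*S),np.uint8);cv2.fillConvexPoly(f,np.round(((h[:,0]-lo+.5)*S-.5)*16).astype(int),255,cv2.LINE_AA,4)
            f=cv2.resize(f,(2*w,2*w),interpolation=cv2.INTER_AREA)/255.
            g=np.zeros((2*w,2*w));t=m[lo[1]:lo[1]+2*w,lo[0]:lo[0]+2*w];g[:t.shape[0],:t.shape[1]]=t
            s+=np.abs(f-g).sum()/f.sum()
        return s/len(cams)
    best=min((minimize(cost,[x,y,a],method="Nelder-Mead",options=dict(initial_simplex=[[x,y,a],[x+.008,y,a],[x,y+.008,a],[x,y,a+.15]],xatol=1e-4,fatol=1e-4)) for a in angs),key=lambda r:r.fun)
    return best.x,best.fun
def comp(mask,seed,r=6):
    """connected component nearest the seed pixel"""
    n,l=cv2.connectedComponents(mask.astype(np.uint8));ys,xs=np.nonzero(l)
    i=np.argmin((xs-seed[0])**2+(ys-seed[1])**2);return (l==l[ys[i],xs[i]]).astype(float)
def brown(im):
    h=cv2.cvtColor(im,cv2.COLOR_RGB2HSV);return ((h[...,0]<20)|(h[...,0]>170))&(h[...,1]>100)&(h[...,2]>15)
def white(im,t=95):return (im.min(2)>t)
E
python3 - <<'E'
from workcell import *
from h import *
import pickle
C={n:camera(n) for n in("scene","top")};pickle.dump(C,open("c0.pkl","wb"))
t=C["top"]["img"];s=C["scene"]["img"]
cv2.imwrite("pics/t1.png",cv2.resize(t[115:275,110:330,::-1],None,fx=3.6,fy=3.6,interpolation=cv2.INTER_CUBIC))
cv2.imwrite("pics/s1.png",cv2.resize(s[215:395,170:360,::-1],None,fx=3.3,fy=3.3,interpolation=cv2.INTER_CUBIC))
T,S=C["top"],C["scene"]
for nm,uv in dict(square=(423,279),block=(469,311),hex=(421,341)).items():
    p=ray(T,np.array(uv)*.7,.05)[0]
    ms=[comp(brown(c["img"]),proj(c,[p[0],p[1],.025])[0]) for c in(S,T)]
    print(nm,[int(m.sum()) for m in ms],*fit((S,T),ms,SH[nm],p[0],p[1],[0,.4,.8,-.4]))
for uv in((541,271),(550,299),(552,328),(550,361)):
    p=ray(T,np.array(uv)*.7,.022)[0]
    ms=[comp(white(c["img"]),proj(c,[p[0],p[1],.022])[0]) for c in(S,T)]
    print("bar",[int(m.sum()) for m in ms],*fit((S,T),ms,SH["bar"],p[0],p[1],[1.5,1.65]))
E
```

```text
square [252, 219] [ 0.5279  0.0256 -0.4451] 0.25697212760805055
block [345, 326] [ 0.4624 -0.0672 -0.44  ] 0.20244984774842212
hex [391, 214] [0.4012 0.0296 0.2535] 0.5226456125370722
bar [120529, 134971] [ 0.5484 -0.101   3.2208] 20.095112600613625
bar [120529, 134971] [ 0.423  -0.1179  3.0665] 21.550672296290877
bar [120529, 134971] [ 0.4139 -0.211   2.9544] 22.511817435911606
bar [120529, 134971] [ 0.319  -0.2173  2.852 ] 23.00914282472682
```

View pics/t1.png

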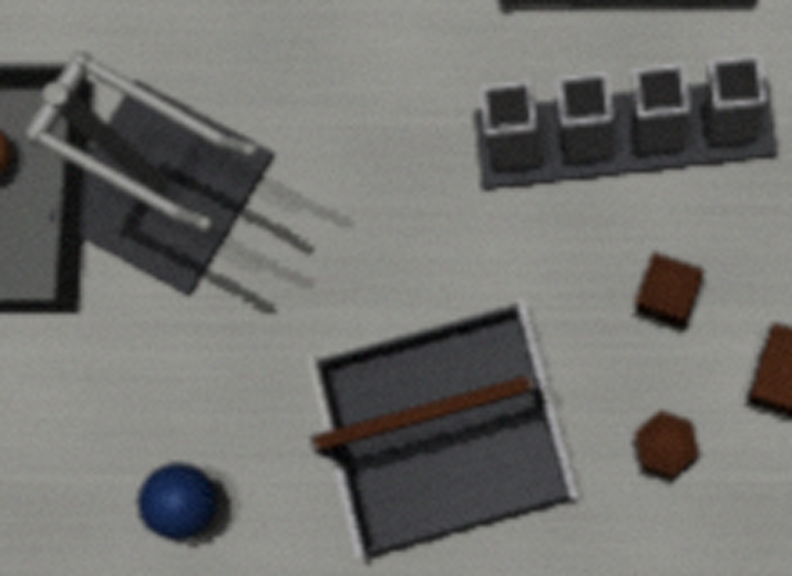

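View pics/s1.png

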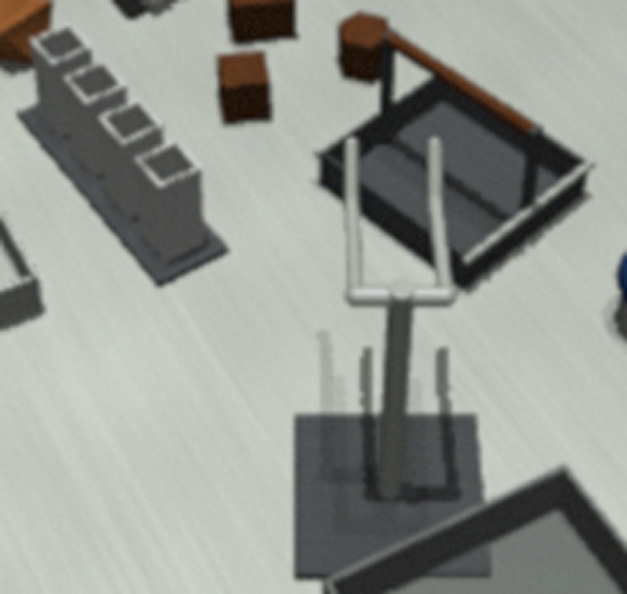

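t1 (3.6×): basket rim corners at (317,359), (519,303), (576,497) and (367,560), cup mouths from (510,106) to (737,82), prong tips at (205,222) and (250,148). s1 shows the same features from the other camera, so I'll least-squares both together.

```bash
cat > m.py <<'E'
from h import *
import pickle
C=pickle.load(open("c0.pkl","rb"));T,S=C["top"],C["scene"]
nt=lambda p:(np.array(p)+.5)/3.6-.5+[110,115]
ns=lambda p:(np.array(p)+.5)/3.3-.5+[170,215]
def kp(obs,x0):
    def f(p):return np.concatenate([ (proj(c,tf([P],*p))[0]-uv) for c,uv,P in obs])
    r=least_squares(f,x0,loss="soft_l1");return r.x,np.abs(f(r.x)).reshape(-1,2).round(1).tolist()
t=lambda u,v,*P:(T,nt((u,v)),P)
s=lambda u,v,*P:(S,ns((u,v)),P)
print("holder",kp([t(510,106,0,.09,.098),t(585,98,0,.03,.098),t(660,89,0,-.03,.098),t(737,82,0,-.09,.098),
 s(62,45,0,-.09,.098),s(97,82,0,-.03,.098),s(133,121,0,.03,.098),s(168,163,0,.09,.098),t(486,188,-.035,.125,.008),t(776,157,-.035,-.125,.008),s(227,250,-.035,.125,.008),s(162,284,.035,.125,0)],[.6,.05,0]))
print("basket",kp([t(317,359,.08,.085,.04),t(519,303,.08,-.085,.04),t(576,497,-.08,-.085,.04),t(367,560,-.08,.085,.04),t(423,413,0,0,.128),
 s(320,153,.08,-.085,.04),s(590,165,-.08,.085,.04),s(463,262,.08,.085,.04),s(463,84,0,0,.127)],[.45,.15,.2]))
print("stand",kp([t(205,222,-.14,.03,.228),t(250,148,-.14,-.03,.228),t(82,60,0,-.03,.222),t(38,132,0,.03,.222),t(272,153,-.07,-.07,.008),t(190,294,-.07,.07,.008),
 s(352,140,-.14,-.03,.228),s(434,140,-.14,.03,.228),s(352,295,0,-.03,.222),s(450,295,0,.03,.222),s(296,415,-.07,-.07,.008),s(475,413,-.07,.07,.008),s(490,575,.07,.07,.008),s(296,577,.07,-.07,.008)],[.6,.35,1.0]))
def br(im):
    i=im.astype(float);return (i[...,0]>1.25*i[...,2]+4)
for nm,uv in dict(square=(423,279),block=(469,311),hex=(421,341)).items():
    p=ray(T,np.array(uv)*.7,.05)[0];cs=(S,T) if nm!="hex" else (T,)
    ms=[comp(br(c["img"]),proj(c,[p[0],p[1],.025])[0]) for c in cs]
    print(nm,[int(m.sum()) for m in ms],*fit(cs,ms,SH[nm],p[0],p[1],[0,.4,.8,-.4]))
poly=(np.array([(496,260),(586,252),(600,376),(512,384)])*.7).astype(np.int32)
roi=np.zeros((420,560),np.uint8);cv2.fillConvexPoly(roi,poly,1)
g=T["img"].min(2);print("bar/bench levels",g[209,385],g[230,320])
for uv in((541,271),(550,299),(552,328),(550,361)):
    p=ray(T,np.array(uv)*.7,.022)[0]
    m=comp((g>110)&(roi>0),np.array(uv)*.7);print("bar",int(m.sum()),*fit((T,),[m],SH["bar"],p[0],p[1],[1.5,1.65]))
E
python3 m.py
```

```text
holder (array([0.6694, 0.0629, 0.108 ]), [[0.9, 0.7], [0.5, 0.5], [0.1, 0.7], [0.2, 0.3], [0.5, 0.8], [0.9, 0.5], [1.0, 0.3], [0.3, 0.3], [1.7, 0.2], [0.3, 0.2], [0.5, 1.1], [1.4, 1.4]])
basket (array([0.4157, 0.2071, 0.2736]), [[1.1, 0.6], [0.2, 0.4], [1.5, 0.1], [1.8, 1.2], [0.1, 0.1], [0.5, 0.7], [0.6, 1.3], [0.4, 1.7], [1.1, 0.9]])
stand (array([0.6257, 0.4544, 1.0804]), [[0.4, 0.3], [0.5, 0.1], [0.6, 0.5], [0.9, 0.7], [0.0, 0.3], [0.9, 0.4], [0.8, 0.4], [0.5, 0.4], [0.8, 0.1], [1.5, 0.0], [1.0, 0.9], [0.1, 0.5], [0.2, 0.7], [0.9, 1.0]])
square [274, 247] [ 0.5289  0.0259 -0.4387] 0.1803600225578491
block [371, 349] [ 0.463  -0.0672 -0.3908] 0.15055995399355893
hex [229] [0.4037 0.0287 1.2178] 0.13249794883269933
bar/bench levels 167 132
bar 1542 [ 0.5511 -0.2273  1.6585] 2.254518590324901
bar 1542 [ 0.4915 -0.2332  1.5868] 2.506543181871514
bar 1542 [ 0.4304 -0.2366  1.6604] 2.5149495242235425
bar 510 [ 0.3654 -0.23    1.6191] 0.37500511084398436
```

```bash
sed -i 's/(g>110)/(g>148)/' m.py; python3 m.py | grep ^bar; cat > plan.py <<'E'
from workcell import *
from h import *
import json
def ori(psi,t=0):return R.from_euler("Z",psi,degrees=True)*R.from_euler("x",180,degrees=True)*R.from_euler("y",t,degrees=True)
def where():
    o=get_obs();r=R.from_quat(o["ee_rot"]);x=r.as_matrix()[:,0];z=r.as_matrix()[:,2]
    print("t %.1f"%o["clock"],"tcp",o["position"].round(4),"psi %.1f"%np.degrees(np.arctan2(x[1],x[0])),"z",z.round(3),"q",o["joint_pos"].round(2),"F",o["ft_force"].round(1),"grip %.2f %.1f"%(o["grip_width"],o["grasp_force"]))
    open("log.txt","a").write(json.dumps([list(map(float,o["joint_pos"])),list(map(float,o["position"])),list(map(float,o["ee_rot"]))])+"\n")
    return o["position"],r
def plan(W,start=None):
    """W: (tcp xyz | 'g' grasp-point xyz, psi, tilt) chain; prints shift/turn in the tool frame of the previous pose"""
    p,r=start or where()
    for x,y,z,psi,t in W:
        rn=ori(psi,t);pn=np.array([x,y,z]);d=r.inv().apply(pn-p);w=np.degrees((r.inv()*rn).as_rotvec())
        n=max(np.linalg.norm(d)/.05,np.linalg.norm(w)/8.59)
        print(d.round(3).tolist(),w.round(1).tolist(),"rows %.1f"%n);p,r=pn,rn
E
python3 - <<'E'
from plan import *
plan([(.42,-.25,.22,10,0),(.404,.029,.16,10,0),(.38,.18,.19,15.7,18)])
E
```

```text
bar/bench levels 167 132
bar 305 [ 0.5492 -0.2205  1.7152] 0.3826534257340859
bar 315 [ 0.4904 -0.235   1.6487] 0.3617604743774193
bar 326 [ 0.4292 -0.2359  1.6963] 0.32253409748660966
bar 328 [ 0.3649 -0.2322  1.6438] 0.31263664907695093
t 0.2 tcp [ 0.1653 -0.6025  0.2308] psi 15.3 z [-0.     0.001 -1.   ] q [ 1.28  0.33 -0.06  1.46  0.02  1.35 -0.09] F [-0.7  0.3  0.4] grip 1.00 0.0
[0.339, -0.273, 0.011] [-0.0, 0.0, 5.3] rows 8.7
[0.033, -0.278, 0.06] [0.0, 0.0, 0.0] rows 5.7
[0.003, -0.153, -0.03] [0.9, 18.0, -5.7] rows 3.1
```

>>> carry_out --motion '[{"xyz":[0.339,-0.273,0.011],"angular":[0,0,5.3]},{"xyz":[0.339,-0.273,0.011],"angular":[0,0,5.3]},{"xyz":[0.339,-0.273,0.011],"angular":[0,0,5.3]},{"xyz":[0.339,-0.273,0.011],"angular":[0,0,5.3]},{"xyz":[0.339,-0.273,0.011],"angular":[0,0,5.3]},{"xyz":[0.339,-0.273,0.011],"angular":[0,0,5.3]},{"xyz":[0.339,-0.273,0.011],"angular":[0,0,5.3]},{"xyz":[0.339,-0.273,0.011],"angular":[0,0,5.3]},{"xyz":[0.339,-0.273,0.011],"angular":[0,0,5.3]},{"xyz":[0.339,-0.273,0.011],"angular":[0,0,5.3]},{"xyz":[0.339,-0.273,0.011],"angular":[0,0,5.3]},{"xyz":[0.339,-0.273,0.011],"angular":[0,0,5.3]}]' --hand 1 --grip_force 40

```text
clock: 1.4
position: [0.4193, -0.2509, 0.2202]
ee_rot: [0.996, 0.087, -0.0, 0.0]
ft_force: [-0.6, 0.4, -0.8]
grip_width: 0.998
grasp_force: 0.0
```

>>> carry_out --motion '[{"xyz":[0.033,-0.278,0.06],"angular":[0,0,0]},{"xyz":[0.033,-0.278,0.06],"angular":[0,0,0]},{"xyz":[0.033,-0.278,0.06],"angular":[0,0,0]},{"xyz":[0.033,-0.278,0.06],"angular":[0,0,0]},{"xyz":[0.033,-0.278,0.06],"angular":[0,0,0]},{"xyz":[0.033,-0.278,0.06],"angular":[0,0,0]},{"xyz":[0.033,-0.278,0.06],"angular":[0,0,0]},{"xyz":[0.033,-0.278,0.06],"angular":[0,0,0]},{"xyz":[0.033,-0.278,0.06],"angular":[0,0,0]}]'

```text
clock: 2.3
position: [0.4043, 0.028, 0.1605]
ee_rot: [0.996, 0.086, 0.0, 0.0]
ft_force: [0.7, 0.6, -1.2]
grip_width: 1.002
grasp_force: 0.0
```

>>> carry_out --motion '[{"xyz":[0.003,-0.153,-0.03],"angular":[0.9,18,-5.7]},{"xyz":[0.003,-0.153,-0.03],"angular":[0.9,18,-5.7]},{"xyz":[0.003,-0.153,-0.03],"angular":[0.9,18,-5.7]},{"xyz":[0.003,-0.153,-0.03],"angular":[0.9,18,-5.7]},{"xyz":[0.003,-0.153,-0.03],"angular":[0.9,18,-5.7]},{"xyz":[0.003,-0.153,-0.03],"angular":[0.9,18,-5.7]},{"xyz":[0.003,-0.153,-0.03],"angular":[0.9,18,-5.7]}]'

```text
clock: 3.0
position: [0.3808, 0.1793, 0.19]
ee_rot: [0.979, 0.134, 0.154, -0.022]
ft_force: [0.8, -0.3, -0.1]
grip_width: 1.0
grasp_force: 0.0
```

```bash
python3 -c "
from plan import *
where()"
```

```text
t 3.0 tcp [0.3808 0.1793 0.19  ] psi 15.6 z [ 0.297  0.084 -0.951] q [ 0.43 -0.43 -0.83  2.21 -0.34  0.93 -1.54] F [ 0.8 -0.3 -0.1] grip 1.00 0.0
```

```bash
cat >> plan.py <<'E'
def G(x,y,z,psi,t=0,off=.019):
    p=np.array([x,y,z])+off*ori(psi,t).as_matrix()[:,2];return (*p,psi,t)
BK=(.4157,.2071,.2736)
def inb(x,y,b=BK):return tf([[x,y,0]],*b)[0][:2]
E
python3 - <<'E'
from plan import *
x,y=inb(-.045,-.035)
plan([G(.404,.029,.12,10,18),G(.404,.029,.034,10,18),G(.404,.029,.15,10,18),G(x,y,.15,15.7,18),G(x,y,.040,15.7,18),G(x,y,.18,15.7,18)])
E
```

```text
t 3.0 tcp [0.3808 0.1793 0.19  ] psi 15.6 z [ 0.297  0.084 -0.951] q [ 0.43 -0.43 -0.83  2.21 -0.34  0.93 -1.54] F [ 0.8 -0.3 -0.1] grip 1.00 0.0
[-0.039, 0.152, 0.08] [-1.8, 0.1, 5.3] rows 3.5
[-0.027, -0.0, 0.082] [0.0, 0.0, 0.0] rows 1.7
[0.036, 0.0, -0.11] [0.0, 0.0, 0.0] rows 2.3
[0.001, -0.135, 0.0] [1.8, 0.0, -5.4] rows 2.7
[-0.034, -0.0, 0.105] [0.0, 0.0, 0.0] rows 2.2
[0.043, 0.0, -0.133] [0.0, 0.0, 0.0] rows 2.8
```

>>> carry_out --motion '[{"xyz":[-0.039,0.152,0.08],"angular":[-1.8,0,5.3]},{"xyz":[-0.039,0.152,0.08],"angular":[-1.8,0,5.3]},{"xyz":[-0.039,0.152,0.08],"angular":[-1.8,0,5.3]},{"xyz":[-0.039,0.152,0.08],"angular":[-1.8,0,5.3]},{"xyz":[-0.039,0.152,0.08],"angular":[-1.8,0,5.3]},{"xyz":[-0.039,0.152,0.08],"angular":[-1.8,0,5.3]}]'

```text
clock: 3.6
position: [0.4096, 0.0307, 0.1016]
ee_rot: [0.984, 0.086, 0.155, -0.014]
ft_force: [-0.2, 0.5, 0.4]
grip_width: 1.003
grasp_force: 0.0
```

>>> carry_out --motion '[{"xyz":[-0.01,0,0.03],"angular":[0,0,0]},{"xyz":[-0.02,0,0.06],"angular":[0,0,0]},{"xyz":[-0.027,0,0.082],"angular":[0,0,0]},{"xyz":[-0.027,0,0.082],"angular":[0,0,0]},{"xyz":[-0.027,0,0.082],"angular":[0,0,0]}]'

```text
clock: 4.1
position: [0.4093, 0.0314, 0.0169]
ee_rot: [0.984, 0.089, 0.155, -0.012]
ft_force: [-0.4, -0.5, -1.0]
grip_width: 1.0
grasp_force: 0.0
```

>>> carry_out --motion '[{"xyz":[0,0,0],"angular":[0,0,0]},{"xyz":[0,0,0],"angular":[0,0,0]},{"xyz":[0,0,0],"angular":[0,0,0]},{"xyz":[0,0,0],"angular":[0,0,0]},{"xyz":[0,0,0],"angular":[0,0,0]},{"xyz":[0,0,0],"angular":[0,0,0]},{"xyz":[0,0,0],"angular":[0,0,0]},{"xyz":[0,0,0],"angular":[0,0,0]}]' --hand 0.3 --grip_force 30

```text
clock: 4.9
position: [0.4102, 0.0303, 0.0178]
ee_rot: [0.984, 0.089, 0.156, -0.011]
ft_force: [-9.0, -5.0, 22.2]
grip_width: 0.558
grasp_force: 26.8
```

>>> carry_out --motion '[{"xyz":[0.012,0,-0.037],"angular":[0,0,0]},{"xyz":[0.024,0,-0.073],"angular":[0,0,0]},{"xyz":[0.036,0,-0.11],"angular":[0,0,0]},{"xyz":[0.036,0,-0.11],"angular":[0,0,0]},{"xyz":[0.036,0,-0.11],"angular":[0,0,0]}]'

```text
clock: 5.4
position: [0.4103, 0.0317, 0.1344]
ee_rot: [0.983, 0.089, 0.157, -0.011]
ft_force: [-0.8, 0.2, -2.9]
grip_width: 0.558
grasp_force: 31.0
```

>>> carry_out --motion '[{"xyz":[0.001,-0.045,0],"angular":[0.6,0,-1.8]},{"xyz":[0.001,-0.09,0],"angular":[1.2,0,-3.6]},{"xyz":[0.001,-0.135,0],"angular":[1.8,0,-5.4]},{"xyz":[0.001,-0.135,0],"angular":[1.8,0,-5.4]},{"xyz":[0.001,-0.135,0],"angular":[1.8,0,-5.4]}]'

```text
clock: 5.9
position: [0.3854, 0.1648, 0.1315]
ee_rot: [0.978, 0.138, 0.153, -0.021]
ft_force: [-0.4, -0.3, -1.1]
grip_width: 0.552
grasp_force: 31.1
```

```bash
python3 - <<'E'
from plan import *
x,y=inb(-.045,-.035)
plan([G(x,y,.042,15.7,18),G(x,y,.18,15.7,18)])
c=camera("scene");cv2.imwrite("pics/s2.png",cv2.resize(c["img"][170:330,180:380,::-1],None,fx=3,fy=3,interpolation=cv2.INTER_CUBIC))
E
```

```text
t 5.9 tcp [0.3854 0.1648 0.1315] psi 16.1 z [ 0.294  0.083 -0.952] q [ 0.75 -0.47 -1.09  2.29 -0.54  0.83 -1.32] F [-0.4 -0.3 -1.1] grip 0.55 31.1
[-0.031, 0.002, 0.103] [-0.0, 0.2, 0.4] rows 2.2
[0.043, 0.0, -0.131] [0.0, 0.0, 0.0] rows 2.8
```

View pics/s2.png

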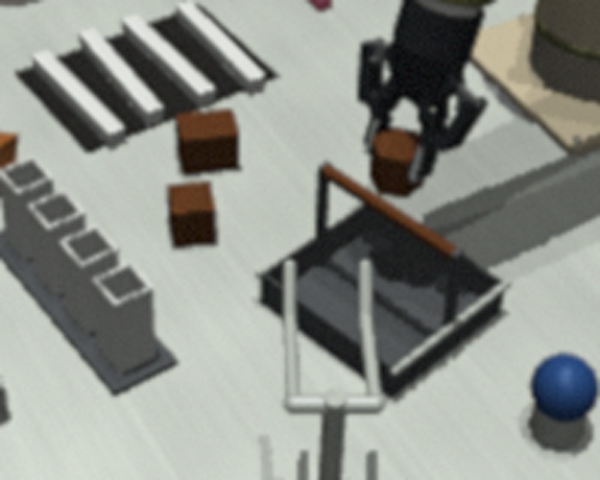

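Hex is held upright at (395,160), clear of the bar. I'll lower it into the near half.

>>> carry_out --motion '[{"xyz":[-0.01,0.001,0.034],"angular":[0,0,0]},{"xyz":[-0.02,0.002,0.068],"angular":[0,0,0]},{"xyz":[-0.028,0.002,0.09],"angular":[0,0,0]},{"xyz":[-0.031,0.002,0.103],"angular":[0,0,0]},{"xyz":[-0.031,0.002,0.103],"angular":[0,0,0]},{"xyz":[-0.031,0.002,0.103],"angular":[0,0,0]}]'

```text
clock: 6.55
position: [0.3884, 0.161, 0.0234]
ee_rot: [0.979, 0.135, 0.153, -0.021]
ft_force: [-0.0, -0.2, -0.5]
grip_width: 0.556
grasp_force: 31.5
```

>>> carry_out --motion '[{"xyz":[0,0,0],"angular":[0,0,0]},{"xyz":[0,0,0],"angular":[0,0,0]},{"xyz":[0,0,0],"angular":[0,0,0]},{"xyz":[0,0,0],"angular":[0,0,0]}]' --hand 0.67

```text
clock: 6.95
position: [0.3893, 0.1617, 0.0249]
ee_rot: [0.978, 0.136, 0.154, -0.02]
ft_force: [0.6, -0.0, -0.2]
grip_width: 0.668
grasp_force: 0.0
```

>>> carry_out --motion '[{"xyz":[0.014,0,-0.044],"angular":[0,0,0]},{"xyz":[0.029,0,-0.088],"angular":[0,0,0]},{"xyz":[0.043,0,-0.131],"angular":[0,0,0]},{"xyz":[0.043,0,-0.131],"angular":[0,0,0]},{"xyz":[0.043,0,-0.131],"angular":[0,0,0]}]'

```text
clock: 7.45
position: [0.3927, 0.1651, 0.1695]
ee_rot: [0.977, 0.138, 0.159, -0.02]
ft_force: [0.4, -1.0, -0.5]
grip_width: 0.67
grasp_force: 0.0
```

```bash
python3 - <<'E'
from plan import *
x,y=inb(-.045,.035)
plan([G(.46,.06,.20,40,0),G(.529,.026,.14,65,0),G(.529,.026,.034,65,18),G(.529,.026,.2,65,18),G(.45,.06,.2,40,18),G(x-.03,y-.005,.18,15.7,18),G(x,y,.15,15.7,18),G(x,y,.042,15.7,18),G(x,y,.18,15.7,18)])
c=camera("scene");cv2.imwrite("pics/s3.png",cv2.resize(c["img"][170:330,180:380,::-1],None,fx=3,fy=3,interpolation=cv2.INTER_CUBIC))
E
```

```text
t 7.5 tcp [0.3927 0.1651 0.1695] psi 16.1 z [ 0.306  0.083 -0.948] q [ 0.57 -0.43 -0.92  2.24 -0.4   0.88 -1.44] F [ 0.4 -1.  -0.5] grip 0.67 0.0
[0.037, 0.12, 0.001] [4.2, -18.2, -23.7] rows 3.5
[0.031, 0.07, 0.06] [0.0, 0.0, -25.0] rows 2.9
[0.006, -0.0, 0.105] [-0.0, 18.0, 0.0] rows 2.1
[0.051, 0.0, -0.158] [0.0, 0.0, 0.0] rows 3.3
[-0.003, -0.083, -0.001] [-7.7, -0.0, 23.8] rows 2.9
[0.008, -0.198, 0.024] [-7.5, -0.0, 23.1] rows 4.0
[0.019, 0.003, 0.038] [0.0, 0.0, 0.0] rows 0.9
[-0.033, -0.0, 0.103] [0.0, 0.0, 0.0] rows 2.2
[0.043, 0.0, -0.131] [0.0, 0.0, 0.0] rows 2.8
```

View pics/s3.png

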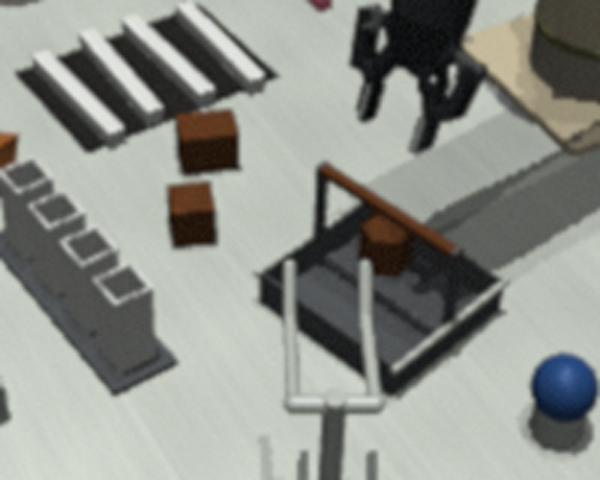

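Hex is standing in the basket at (385,245). Square next.

>>> carry_out --motion '[{"xyz":[0.037,0.12,0.001],"angular":[4.2,-18.2,-23.7]},{"xyz":[0.037,0.12,0.001],"angular":[4.2,-18.2,-23.7]},{"xyz":[0.037,0.12,0.001],"angular":[4.2,-18.2,-23.7]},{"xyz":[0.037,0.12,0.001],"angular":[4.2,-18.2,-23.7]},{"xyz":[0.037,0.12,0.001],"angular":[4.2,-18.2,-23.7]},{"xyz":[0.037,0.12,0.001],"angular":[4.2,-18.2,-23.7]}]' --hand 1

```text
clock: 8.1
position: [0.456, 0.058, 0.1724]
ee_rot: [0.94, 0.341, -0.006, -0.003]
ft_force: [-0.9, 0.9, 0.2]
grip_width: 0.999
grasp_force: 0.0
```

>>> carry_out --motion '[{"xyz":[0.031,0.07,0.06],"angular":[0,0,-25]},{"xyz":[0.031,0.07,0.06],"angular":[0,0,-25]},{"xyz":[0.031,0.07,0.06],"angular":[0,0,-25]},{"xyz":[0.031,0.07,0.06],"angular":[0,0,-25]},{"xyz":[0.031,0.07,0.06],"angular":[0,0,-25]},{"xyz":[0.031,0.07,0.06],"angular":[0,0,-25]}]'

```text
clock: 8.7
position: [0.5245, 0.0236, 0.1138]
ee_rot: [0.845, 0.535, -0.005, -0.002]
ft_force: [0.3, -0.4, 0.1]
grip_width: 1.0
grasp_force: 0.0
```

>>> carry_out --motion '[{"xyz":[0,0,0.02],"angular":[0,8,0]},{"xyz":[0,0,0.04],"angular":[0,16,0]},{"xyz":[0.003,0,0.07],"angular":[0,18,0]},{"xyz":[0.006,0,0.105],"angular":[0,18,0]},{"xyz":[0.006,0,0.105],"angular":[0,18,0]},{"xyz":[0.006,0,0.105],"angular":[0,18,0]}]'

```text
clock: 9.3
position: [0.526, 0.0292, 0.0088]
ee_rot: [0.835, 0.529, 0.127, -0.087]
ft_force: [0.1, 0.4, 0.1]
grip_width: 0.999
grasp_force: 0.0
```

>>> carry_out --motion '[{"xyz":[0,0,0],"angular":[0,0,0]},{"xyz":[0,0,0],"angular":[0,0,0]},{"xyz":[0,0,0],"angular":[0,0,0]},{"xyz":[0,0,0],"angular":[0,0,0]},{"xyz":[0,0,0],"angular":[0,0,0]},{"xyz":[0,0,0],"angular":[0,0,0]},{"xyz":[0,0,0],"angular":[0,0,0]},{"xyz":[0,0,0],"angular":[0,0,0]}]' --hand 0.3

```text
clock: 10.1
position: [0.5274, 0.0285, 0.0098]
ee_rot: [0.834, 0.529, 0.128, -0.086]
ft_force: [-7.2, -3.8, 21.0]
grip_width: 0.634
grasp_force: 27.1
```

>>> carry_out --motion '[{"xyz":[0.017,0,-0.053],"angular":[0,0,0]},{"xyz":[0.034,0,-0.106],"angular":[0,0,0]},{"xyz":[0.051,0,-0.158],"angular":[0,0,0]},{"xyz":[0.051,0,-0.158],"angular":[0,0,0]},{"xyz":[0.051,0,-0.158],"angular":[0,0,0]},{"xyz":[0.051,0,-0.158],"angular":[0,0,0]}]'

```text
clock: 10.7
position: [0.5277, 0.0281, 0.1734]
ee_rot: [0.835, 0.529, 0.127, -0.086]
ft_force: [-0.3, -0.4, -1.2]
grip_width: 0.637
grasp_force: 31.6
```

```bash
python3 - <<'E'
from plan import *
x,y=inb(-.045,.035)
plan([G(.45,.06,.2,40,18),G(x-.02,y-.005,.18,15.7,18),G(x,y,.15,15.7,18),G(x,y,.042,15.7,18),G(x,y,.18,15.7,18)])
E
```

```text
t 10.7 tcp [0.5277 0.0281 0.1734] psi 64.6 z [ 0.12   0.278 -0.953] q [ 1.04  0.25 -1.1   1.86 -0.06  1.04 -0.44] F [-0.3 -0.4 -1.2] grip 0.64 31.6
[0.003, -0.081, -0.007] [-8.1, 0.5, 23.5] rows 2.9
[0.015, -0.192, 0.026] [-7.5, -0.0, 23.1] rows 3.9
[0.01, 0.001, 0.035] [0.0, 0.0, 0.0] rows 0.7
[-0.033, -0.0, 0.103] [0.0, 0.0, 0.0] rows 2.2
[0.043, 0.0, -0.131] [0.0, 0.0, 0.0] rows 2.8
```

Width reads 54 mm instead of 44, so the square is held skewed. Checking.

```bash
python3 - <<'E'
from plan import *
c=camera("top");cv2.imwrite("pics/t4.png",cv2.resize(c["img"][140:270,190:350,::-1],None,fx=4,fy=4,interpolation=cv2.INTER_CUBIC))
c=camera("scene");cv2.imwrite("pics/s4.png",cv2.resize(c["img"][160:320,180:380,::-1],None,fx=3,fy=3,interpolation=cv2.INTER_CUBIC))
E
python3 -c "
import cv2,numpy as np
a=cv2.imread('pics/t4.png');b=cv2.imread('pics/s4.png');h=360
r=lambda i:cv2.resize(i,(int(i.shape[1]*h/i.shape[0]*.88),int(h*.88)))
cv2.imwrite('pics/m4.png',np.hstack([r(a),r(b)]))"
```

```text
(no output)
```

View pics/m4.png

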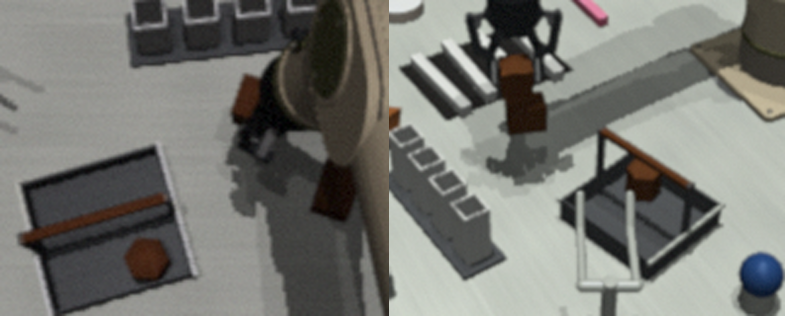

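>>> carry_out --motion '[{"xyz":[-0.017,0,0.053],"angular":[0,0,0]},{"xyz":[-0.034,0,0.106],"angular":[0,0,0]},{"xyz":[-0.045,0,0.14],"angular":[0,0,0]},{"xyz":[-0.05,0,0.155],"angular":[0,0,0]},{"xyz":[-0.05,0,0.155],"angular":[0,0,0]},{"xyz":[-0.05,0,0.155],"angular":[0,0,0]}]'

```text
clock: 11.4
position: [0.525, 0.0296, 0.0094]
ee_rot: [0.834, 0.529, 0.126, -0.088]
ft_force: [-0.2, 0.1, 0.8]
grip_width: 0.554
grasp_force: 24.6
```

>>> carry_out --motion '[{"xyz":[0,0,0],"angular":[0,0,0]},{"xyz":[0,0,0],"angular":[0,0,0]},{"xyz":[0,0,0],"angular":[0,0,0]},{"xyz":[0,0,0],"angular":[0,0,0]},{"xyz":[0,0,0],"angular":[0,0,0]}]' --hand 1

```text
clock: 11.9
position: [0.5259, 0.0284, 0.0107]
ee_rot: [0.835, 0.529, 0.127, -0.087]
ft_force: [-0.7, -0.3, 0.2]
grip_width: 1.002
grasp_force: 0.0
```

>>> carry_out --motion '[{"xyz":[0.012,0,-0.048],"angular":[0,0,0]},{"xyz":[0.025,0,-0.095],"angular":[0,0,0]},{"xyz":[0.05,0,-0.155],"angular":[0,0,0]},{"xyz":[0.04,-0.05,-0.155],"angular":[0,0,0]},{"xyz":[0.04,-0.1,-0.155],"angular":[0,0,0]},{"xyz":[0.04,-0.15,-0.155],"angular":[0,0,0]},{"xyz":[0.04,-0.15,-0.155],"angular":[0,0,0]},{"xyz":[0.04,-0.15,-0.155],"angular":[0,0,0]}]'

```text
clock: 12.7
position: [0.3858, 0.0838, 0.1716]
ee_rot: [0.835, 0.529, 0.126, -0.084]
ft_force: [1.3, -0.4, -1.5]
grip_width: 1.001
grasp_force: 0.0
```

```bash
python3 - <<'E'
from plan import *
where()
C={n:camera(n) for n in("scene","top")}
T,S=C["top"],C["scene"];ims=[]
def br(im):
    i=im.astype(float);return (i[...,0]>1.25*i[...,2]+4)
for nm,x,y in(("square",.527,.028),("block",.463,-.067)):
    ms=[comp(br(c["img"]),proj(c,[x,y,.025])[0]) for c in(S,T)]
    for cs,mm in (((S,T),ms),((S,),ms[:1]),((T,),ms[1:])):
        p,e=fit(cs,mm,SH[nm],x,y,[0,.4,.8,1.2]);print(nm,[int(m.sum()) for m in mm],p,e)
    if nm=="square":
        for c,w in((S,40),(T,40)):
            u=proj(c,[x,y,.03])[0].astype(int);ims.append(cv2.resize(c["img"][u[1]-25:u[1]+25,u[0]-25:u[0]+25,::-1],(390,390),interpolation=cv2.INTER_CUBIC))
cv2.imwrite("pics/m5.png",np.hstack(ims))
E
```

```text
t 12.7 tcp [0.3858 0.0838 0.1716] psi 64.7 z [ 0.12   0.274 -0.954] q [ 1.19 -0.39 -1.05  2.18 -0.69  1.18 -0.01] F [ 1.3 -0.4 -1.5] grip 1.00 0.0
square [272, 248] [0.5179 0.0256 1.0888] 0.18063735064903885
square [272] [0.5156 0.0221 1.0936] 0.17048473967684022
square [248] [ 0.5198  0.0258 -0.4522] 0.17739014889986063
block [373, 186] [ 0.463  -0.0662 -0.4371] 0.3480217592824162
block [373] [ 0.4613 -0.0682 -0.4486] 0.1414747807017544
block [186] [ 0.4733 -0.0706 -0.3706] 0.5397899286458283
```

View pics/m5.png

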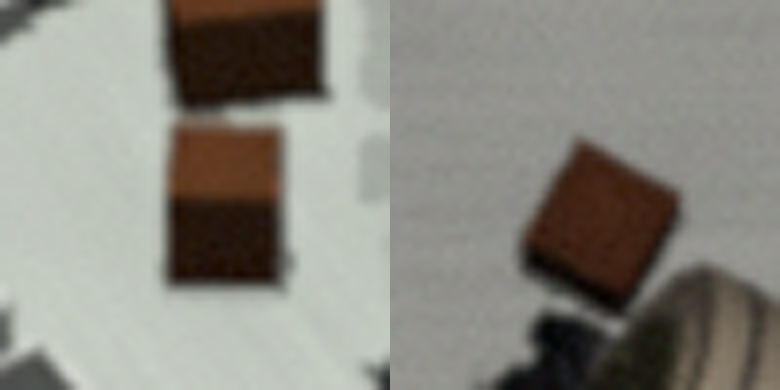

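Square is standing again, aligned to the pads now. Regrasp at the fitted place.

```bash
python3 - <<'E'
from plan import *
x,y=inb(-.045,.035)
plan([G(.518,.026,.13,64,18),G(.518,.026,.034,64,18),G(.518,.026,.2,64,18),G(.45,.06,.2,40,18),G(x-.02,y-.005,.18,15.7,18)])
E
```

```text
t 12.8 tcp [0.3872 0.0833 0.1718] psi 64.7 z [ 0.12   0.275 -0.954] q [ 1.19 -0.39 -1.05  2.17 -0.69  1.18 -0.01] F [ 0.1 -0.6  0.4] grip 1.00 0.0
[-0.008, 0.143, 0.059] [-0.7, 0.5, 0.6] rows 3.1
[-0.03, -0.0, 0.091] [0.0, 0.0, 0.0] rows 1.9
[0.051, 0.0, -0.158] [0.0, 0.0, 0.0] rows 3.3
[0.0, -0.074, 0.0] [-7.4, -0.0, 22.8] rows 2.8
[0.015, -0.192, 0.026] [-7.5, -0.0, 23.1] rows 3.9
```

>>> carry_out --motion '[{"xyz":[-0.003,0.048,0.02],"angular":[-0.7,0.5,0.6]},{"xyz":[-0.006,0.096,0.04],"angular":[-0.7,0.5,0.6]},{"xyz":[-0.008,0.143,0.059],"angular":[-0.7,0.5,0.6]},{"xyz":[-0.008,0.143,0.059],"angular":[-0.7,0.5,0.6]},{"xyz":[-0.018,0.143,0.089],"angular":[-0.7,0.5,0.6]},{"xyz":[-0.028,0.143,0.12],"angular":[-0.7,0.5,0.6]},{"xyz":[-0.037,0.143,0.15],"angular":[-0.7,0.5,0.6]},{"xyz":[-0.037,0.143,0.15],"angular":[-0.7,0.5,0.6]},{"xyz":[-0.037,0.143,0.15],"angular":[-0.7,0.5,0.6]}]'

```text
clock: 13.7
position: [0.5208, 0.0335, 0.0169]
ee_rot: [0.837, 0.523, 0.134, -0.086]
ft_force: [0.2, -0.6, 0.4]
grip_width: 0.999
grasp_force: 0.0
```

>>> carry_out --motion '[{"xyz":[0,0,0],"angular":[0,0,0]},{"xyz":[0,0,0],"angular":[0,0,0]},{"xyz":[0,0,0],"angular":[0,0,0]},{"xyz":[0,0,0],"angular":[0,0,0]},{"xyz":[0,0,0],"angular":[0,0,0]},{"xyz":[0,0,0],"angular":[0,0,0]},{"xyz":[0,0,0],"angular":[0,0,0]},{"xyz":[0,0,0],"angular":[0,0,0]}]' --hand 0.3

```text
clock: 14.5
position: [0.5216, 0.0321, 0.0186]
ee_rot: [0.837, 0.523, 0.134, -0.083]
ft_force: [-7.4, -3.6, 18.6]
grip_width: 0.653
grasp_force: 27.7
```

>>> carry_out --motion '[{"xyz":[0.017,0,-0.053],"angular":[0,0,0]},{"xyz":[0.034,0,-0.106],"angular":[0,0,0]},{"xyz":[0.051,0,-0.158],"angular":[0,0,0]},{"xyz":[0.051,0,-0.158],"angular":[0,0,0]},{"xyz":[0.051,0,-0.158],"angular":[0,0,0]},{"xyz":[0.051,0,-0.158],"angular":[0,0,0]}]'

```text
clock: 15.1
position: [0.5201, 0.0311, 0.1822]
ee_rot: [0.838, 0.523, 0.133, -0.084]
ft_force: [-0.2, -0.1, -1.2]
grip_width: 0.646
grasp_force: 31.8
```

Still 55 mm, so I need a closer look at how it is held.

```bash
python3 - <<'E'
from plan import *
p,r=where();ims=[]
for n in("scene","top"):
    c=camera(n);u=proj(c,p)[0].astype(int);print(n,u)
    im=c["img"][max(u[1]-40,0):u[1]+40,u[0]-40:u[0]+40,::-1]
    im=np.clip(im.astype(float)*1.8,0,255).astype(np.uint8);ims.append(cv2.resize(im,(400,400),interpolation=cv2.INTER_CUBIC))
cv2.imwrite("pics/m6.png",np.hstack(ims))
E
```

```text
t 15.1 tcp [0.5201 0.0311 0.1822] psi 64.0 z [ 0.135  0.28  -0.951] q [ 1.21  0.27 -1.28  1.88 -0.03  1.04 -0.49] F [-0.2 -0.1 -1.2] grip 0.65 31.8
scene [245 199]
top [293 185]
```

View pics/m6.png

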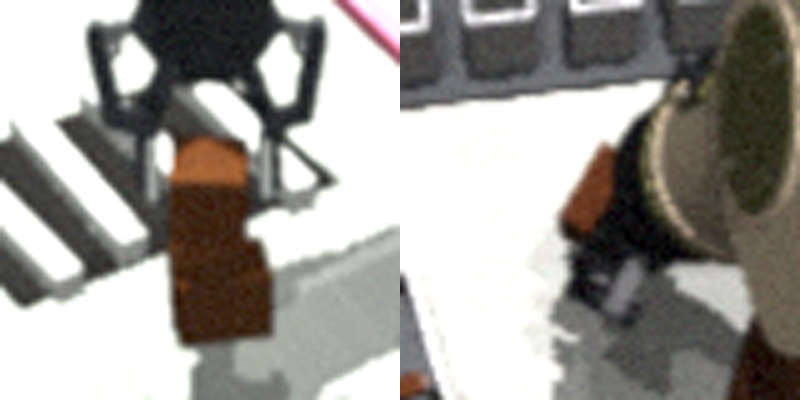

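It is held centred and about aligned, so placing it is safe. I'll put it in the near half next to the hex.

```bash
python3 - <<'E'
from plan import *
x,y=inb(-.045,.037)
plan([G(.45,.06,.2,40,18),G(x-.01,y-.005,.19,15.7,18),G(x,y,.15,15.7,18),G(x,y,.042,15.7,18),G(x,y,.18,15.7,18)])
E
```

```text
t 15.2 tcp [0.5195 0.0316 0.1813] psi 64.0 z [ 0.133  0.282 -0.95 ] q [ 1.2   0.27 -1.28  1.88 -0.03  1.04 -0.49] F [-0.6 -0.7 -0. ] grip 0.65 31.8
[0.001, -0.073, -0.0] [-7.7, -0.1, 22.8] rows 2.8
[0.027, -0.187, 0.019] [-7.5, -0.0, 23.1] rows 3.8
[-0.002, -0.002, 0.041] [0.0, 0.0, 0.0] rows 0.8
[-0.033, -0.0, 0.103] [0.0, 0.0, 0.0] rows 2.2
[0.043, 0.0, -0.131] [0.0, 0.0, 0.0] rows 2.8
```

>>> carry_out --motion '[{"xyz":[0.001,-0.025,0],"angular":[-2.6,0,7.6]},{"xyz":[0.001,-0.049,0],"angular":[-5.2,0,15.2]},{"xyz":[0.001,-0.073,0],"angular":[-7.7,0,22.8]},{"xyz":[0.001,-0.073,0],"angular":[-7.7,0,22.8]},{"xyz":[0.001,-0.073,0],"angular":[-7.7,0,22.8]}]'

```text
clock: 15.7
position: [0.4533, 0.0649, 0.182]
ee_rot: [0.929, 0.337, 0.147, -0.05]
ft_force: [0.3, 0.1, -0.7]
grip_width: 0.651
grasp_force: 31.9
```

>>> carry_out --motion '[{"xyz":[0.005,-0.037,0.004],"angular":[-1.5,0,4.6]},{"xyz":[0.01,-0.075,0.008],"angular":[-3,0,9.2]},{"xyz":[0.016,-0.112,0.011],"angular":[-4.5,0,13.9]},{"xyz":[0.021,-0.15,0.015],"angular":[-6,0,18.5]},{"xyz":[0.027,-0.187,0.019],"angular":[-7.5,0,23.1]},{"xyz":[0.027,-0.187,0.019],"angular":[-7.5,0,23.1]},{"xyz":[0.027,-0.187,0.019],"angular":[-7.5,0,23.1]},{"xyz":[0.027,-0.187,0.019],"angular":[-7.5,0,23.1]}]'

```text
clock: 16.5
position: [0.3578, 0.2298, 0.1722]
ee_rot: [0.978, 0.138, 0.155, -0.022]
ft_force: [0.3, -0.5, -1.1]
grip_width: 0.65
grasp_force: 32.1
```

```bash
python3 - <<'E'
from plan import *
x,y=inb(-.045,.037)
plan([G(x,y,.12,15.7,18),G(x,y,.042,15.7,18),G(x,y,.18,15.7,18)])
p,r=where();ims=[]
for n in("scene","top"):
    c=camera(n);u=proj(c,p)[0].astype(int)
    im=c["img"][max(u[1]-40,0):u[1]+40,u[0]-40:u[0]+40,::-1]
    im=np.clip(im.astype(float)*1.6,0,255).astype(np.uint8);ims.append(cv2.resize(im,(400,400),interpolation=cv2.INTER_CUBIC))
cv2.imwrite("pics/m7.png",np.hstack(ims))
E
```

```text
t 16.5 tcp [0.3578 0.2298 0.1722] psi 16.0 z [ 0.297  0.086 -0.951] q [ 0.5  -0.48 -1.02  2.22 -0.42  0.91 -1.6 ] F [ 0.3 -0.5 -1.1] grip 0.65 32.1
[-0.012, 0.001, 0.07] [-0.2, -0.0, 0.3] rows 1.4
[-0.024, -0.0, 0.074] [0.0, 0.0, 0.0] rows 1.6
[0.043, 0.0, -0.131] [0.0, 0.0, 0.0] rows 2.8
t 16.5 tcp [0.3578 0.2298 0.1722] psi 16.0 z [ 0.297  0.086 -0.951] q [ 0.5  -0.48 -1.02  2.22 -0.42  0.91 -1.6 ] F [ 0.3 -0.5 -1.1] grip 0.65 32.1
```

View pics/m7.png

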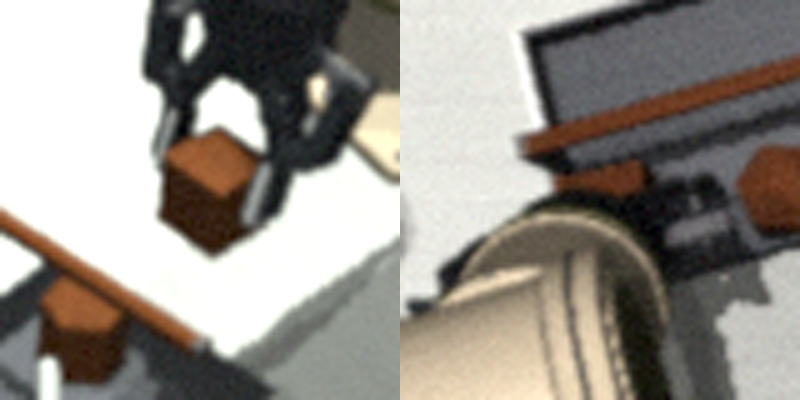

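It hangs upright and parallel to the basket's bar. Lowering and releasing.

>>> carry_out --motion '[{"xyz":[-0.006,0.001,0.035],"angular":[0,0,0]},{"xyz":[-0.012,0.001,0.07],"angular":[0,0,0]},{"xyz":[-0.022,0.001,0.1],"angular":[0,0,0]},{"xyz":[-0.03,0.001,0.125],"angular":[0,0,0]},{"xyz":[-0.036,0.001,0.144],"angular":[0,0,0]},{"xyz":[-0.036,0.001,0.144],"angular":[0,0,0]},{"xyz":[-0.036,0.001,0.144],"angular":[0,0,0]}]'

```text
clock: 17.3
position: [0.3712, 0.2296, 0.0247]
ee_rot: [0.978, 0.133, 0.156, -0.023]
ft_force: [0.9, -1.0, -0.3]
grip_width: 0.639
grasp_force: 34.0
```

>>> carry_out --motion '[{"xyz":[0,0,0],"angular":[0,0,0]},{"xyz":[0,0,0],"angular":[0,0,0]},{"xyz":[0,0,0],"angular":[0,0,0]},{"xyz":[0,0,0],"angular":[0,0,0]}]' --hand 0.74

```text
clock: 17.7
position: [0.3702, 0.2294, 0.0256]
ee_rot: [0.978, 0.134, 0.157, -0.021]
ft_force: [0.8, 0.2, -0.3]
grip_width: 0.741
grasp_force: 0.0
```

>>> carry_out --motion '[{"xyz":[0.014,0,-0.044],"angular":[0,0,0]},{"xyz":[0.029,0,-0.088],"angular":[0,0,0]},{"xyz":[0.043,0,-0.131],"angular":[0,0,0]},{"xyz":[0.043,0,-0.131],"angular":[0,0,0]},{"xyz":[0.043,0,-0.131],"angular":[0,0,0]}]'

```text
clock: 18.2
position: [0.3702, 0.2309, 0.167]
ee_rot: [0.978, 0.135, 0.159, -0.023]
ft_force: [0.5, 0.1, -0.8]
grip_width: 0.742
grasp_force: 0.0
```

```bash
python3 - <<'E'
from plan import *
C={n:camera(n) for n in("scene","top")};T,S=C["top"],C["scene"]
def br(im):
    i=im.astype(float);return (i[...,0]>1.25*i[...,2]+4)
# top face of the block from the top camera: bright brown, rectified at z=.05
for x,y in((.463,-.067),):
    u=proj(T,[x,y,.05])[0]
    i=T["img"].astype(float);m=comp((i[...,0]>1.3*i[...,2]+4)&(i[...,0]>55),u);print(int(m.sum()))
    ys,xs=np.nonzero(m);q=ray(T,np.c_[xs,ys],.05)[:,:2].astype(np.float32);print("rect",cv2.minAreaRect(q*1000))
    ms=[comp(br(c["img"]),proj(c,[x,y,.025])[0]) for c in(S,T)]
    print("block",fit((S,T),ms,SH["block"],x,y,[-.3,-.5]))
x,y=inb(.045,0)
plan([G(.41,.05,.2,40,0),G(.463,-.068,.14,67,-14)])
E
```

```text
318
rect ((463.4339294433594, -66.77991485595703), (43.594093322753906, 59.11052322387695), 71.17195129394531)
block (array([ 0.4632, -0.0671, -0.3869]), np.float64(0.15439180009867987))
t 18.3 tcp [0.3718 0.2324 0.1684] psi 15.8 z [ 0.309  0.087 -0.947] q [ 0.41 -0.38 -0.98  2.21 -0.29  0.85 -1.72] F [ 0.7  0.6 -1.6] grip 0.74 0.0
[-0.008, 0.186, -0.016] [4.0, -18.4, -24.0] rows 3.7
[-0.039, 0.127, 0.059] [-3.3, -13.7, -26.9] rows 3.5
```

Block top face is centred at (463.4,-66.8) mm with its long axis at -19°. I'll grip it across the 62 mm and lean the other way for the far half.

```bash
python3 - <<'E'
from plan import *
x,y=inb(.043,0)
plan([G(.41,.05,.2,45,0),G(.4634,-.067,.14,70.5,-18),G(.4634,-.067,.032,70.5,-18),G(.4634,-.067,.22,70.5,-18)])
E
```

```text
t 18.3 tcp [0.3718 0.2324 0.1684] psi 15.8 z [ 0.309  0.087 -0.947] q [ 0.41 -0.38 -0.98  2.21 -0.29  0.85 -1.72] F [ 0.7  0.6 -1.6] grip 0.74 0.0
[-0.008, 0.186, -0.016] [4.8, -18.3, -28.9] rows 4.0
[-0.05, 0.123, 0.059] [-4.0, -17.7, -25.3] rows 3.6
[0.033, -0.0, 0.103] [0.0, 0.0, 0.0] rows 2.2
[-0.058, 0.0, -0.179] [0.0, 0.0, 0.0] rows 3.8
```

>>> carry_out --motion '[{"xyz":[-0.008,0.186,-0.016],"angular":[4.8,-18.3,-28.9]},{"xyz":[-0.008,0.186,-0.016],"angular":[4.8,-18.3,-28.9]},{"xyz":[-0.008,0.186,-0.016],"angular":[4.8,-18.3,-28.9]},{"xyz":[-0.008,0.186,-0.016],"angular":[4.8,-18.3,-28.9]},{"xyz":[-0.008,0.186,-0.016],"angular":[4.8,-18.3,-28.9]},{"xyz":[-0.008,0.186,-0.016],"angular":[4.8,-18.3,-28.9]},{"xyz":[-0.008,0.186,-0.016],"angular":[4.8,-18.3,-28.9]}]' --hand 1

```text
clock: 19.0
position: [0.4073, 0.0486, 0.1755]
ee_rot: [0.924, 0.382, -0.004, -0.001]
ft_force: [1.1, 0.7, -0.8]
grip_width: 1.002
grasp_force: 0.0
```

>>> carry_out --motion '[{"xyz":[-0.05,0.123,0.059],"angular":[-4,-17.7,-25.3]},{"xyz":[-0.05,0.123,0.059],"angular":[-4,-17.7,-25.3]},{"xyz":[-0.05,0.123,0.059],"angular":[-4,-17.7,-25.3]},{"xyz":[-0.05,0.123,0.059],"angular":[-4,-17.7,-25.3]},{"xyz":[-0.05,0.123,0.059],"angular":[-4,-17.7,-25.3]},{"xyz":[-0.05,0.123,0.059],"angular":[-4,-17.7,-25.3]},{"xyz":[-0.05,0.123,0.059],"angular":[-4,-17.7,-25.3]}]'

```text
clock: 19.7
position: [0.4587, -0.0744, 0.1171]
ee_rot: [0.807, 0.569, -0.131, 0.088]
ft_force: [-0.0, 0.1, 0.9]
grip_width: 0.999
grasp_force: 0.0
```

```bash
python3 - <<'E'
from plan import *
plan([G(.4634,-.067,.032,70.5,-18),G(.4634,-.067,.22,70.5,-18)])
E
```

```text
t 19.7 tcp [ 0.4587 -0.0744  0.1171] psi 70.4 z [-0.111 -0.292 -0.95 ] q [ 0.41  0.23 -0.6   1.92  0.42  1.24 -0.72] F [-0.   0.1  0.9] grip 1.00 0.0
[0.035, 0.003, 0.097] [-0.4, 0.2, -0.1] rows 2.1
[-0.058, 0.0, -0.179] [0.0, 0.0, 0.0] rows 3.8
```

>>> carry_out --motion '[{"xyz":[0.003,0.003,0.005],"angular":[0,0,0]},{"xyz":[0.014,0.003,0.037],"angular":[0,0,0]},{"xyz":[0.025,0.003,0.067],"angular":[0,0,0]},{"xyz":[0.035,0.003,0.097],"angular":[0,0,0]},{"xyz":[0.035,0.003,0.097],"angular":[0,0,0]},{"xyz":[0.035,0.003,0.097],"angular":[0,0,0]}]'

```text
clock: 20.3
position: [0.4616, -0.0729, 0.0137]
ee_rot: [0.807, 0.569, -0.132, 0.088]
ft_force: [0.2, -0.8, 0.1]
grip_width: 1.002
grasp_force: 0.0
```

>>> carry_out --motion '[{"xyz":[0,0,0],"angular":[0,0,0]},{"xyz":[0,0,0],"angular":[0,0,0]},{"xyz":[0,0,0],"angular":[0,0,0]},{"xyz":[0,0,0],"angular":[0,0,0]},{"xyz":[0,0,0],"angular":[0,0,0]},{"xyz":[0,0,0],"angular":[0,0,0]},{"xyz":[0,0,0],"angular":[0,0,0]}]' --hand 0.4 --grip_force 35

```text
clock: 21.0
position: [0.4627, -0.073, 0.0149]
ee_rot: [0.807, 0.569, -0.131, 0.089]
ft_force: [-1.0, 0.1, 5.6]
grip_width: 0.721
grasp_force: 37.4
```

>>> carry_out --motion '[{"xyz":[-0.014,0,-0.044],"angular":[0,0,0]},{"xyz":[-0.029,0,-0.09],"angular":[0,0,0]},{"xyz":[-0.043,0,-0.135],"angular":[0,0,0]},{"xyz":[-0.058,0,-0.179],"angular":[0,0,0]},{"xyz":[-0.058,0,-0.179],"angular":[0,0,0]},{"xyz":[-0.058,0,-0.179],"angular":[0,0,0]}]'

```text
clock: 21.6
position: [0.464, -0.0726, 0.2028]
ee_rot: [0.807, 0.569, -0.131, 0.089]
ft_force: [-0.6, -1.1, -1.8]
grip_width: 0.72
grasp_force: 39.2
```

```bash
python3 - <<'E'
from plan import *
x,y=inb(.043,0)
plan([G(.5,.09,.22,40,-18),G(x,y,.20,15.7,-18),G(x,y,.041,15.7,-18),G(x,y,.2,15.7,-18)])
E
```

```text
t 21.6 tcp [ 0.464  -0.0726  0.2028] psi 70.4 z [-0.11  -0.293 -0.95 ] q [ 0.43  0.14 -0.62  1.81  0.36  1.4  -0.63] F [-0.6 -1.1 -1.8] grip 0.72 39.2
[0.152, -0.024, -0.049] [9.2, 0.3, 28.9] rows 3.5
[0.054, -0.129, 0.003] [7.5, -0.0, 23.1] rows 2.8
[0.049, -0.0, 0.151] [0.0, 0.0, 0.0] rows 3.2
[-0.049, 0.0, -0.151] [0.0, 0.0, 0.0] rows 3.2
```

>>> carry_out --motion '[{"xyz":[0.038,-0.006,-0.012],"angular":[2.3,0,7.2]},{"xyz":[0.076,-0.012,-0.024],"angular":[4.6,0,14.4]},{"xyz":[0.114,-0.018,-0.036],"angular":[6.9,0,21.7]},{"xyz":[0.152,-0.024,-0.049],"angular":[9.2,0,28.9]},{"xyz":[0.152,-0.024,-0.049],"angular":[9.2,0,28.9]},{"xyz":[0.152,-0.024,-0.049],"angular":[9.2,0,28.9]}]'

```text
clock: 22.2
position: [0.4939, 0.0864, 0.1989]
ee_rot: [0.927, 0.339, -0.152, 0.054]
ft_force: [-0.0, -0.4, -1.3]
grip_width: 0.723
grasp_force: 39.1
```

>>> carry_out --motion '[{"xyz":[0.018,-0.043,0.001],"angular":[2.5,0,7.7]},{"xyz":[0.036,-0.086,0.002],"angular":[5,0,15.4]},{"xyz":[0.054,-0.129,0.003],"angular":[7.5,0,23.1]},{"xyz":[0.054,-0.129,0.003],"angular":[7.5,0,23.1]},{"xyz":[0.054,-0.129,0.003],"angular":[7.5,0,23.1]},{"xyz":[0.054,-0.129,0.003],"angular":[7.5,0,23.1]},{"xyz":[0.054,-0.129,0.003],"angular":[7.5,0,23.1]}]'

```text
clock: 22.9
position: [0.4505, 0.2155, 0.1807]
ee_rot: [0.978, 0.135, -0.159, 0.023]
ft_force: [0.2, -0.0, -0.8]
grip_width: 0.722
grasp_force: 39.1
```

```bash
python3 - <<'E'
from plan import *
x,y=inb(.043,0)
plan([G(x,y,.041,15.7,-18),G(x,y,.2,15.7,-18)])
E
```

```text
t 22.9 tcp [0.4505 0.2155 0.1807] psi 15.6 z [-0.304 -0.087 -0.949] q [ 0.02  0.41 -0.65  1.57  0.14  1.54 -1.95] F [ 0.2 -0.  -0.8] grip 0.72 39.1
[0.051, -0.002, 0.149] [0.1, 0.4, -0.1] rows 3.2
[-0.049, 0.0, -0.151] [0.0, 0.0, 0.0] rows 3.2
```

>>> carry_out --motion '[{"xyz":[0.012,-0.002,0.036],"angular":[0,0,0]},{"xyz":[0.024,-0.002,0.072],"angular":[0,0,0]},{"xyz":[0.034,-0.002,0.102],"angular":[0,0,0]},{"xyz":[0.043,-0.002,0.127],"angular":[0,0,0]},{"xyz":[0.051,-0.002,0.149],"angular":[0,0,0]},{"xyz":[0.051,-0.002,0.149],"angular":[0,0,0]},{"xyz":[0.051,-0.002,0.149],"angular":[0,0,0]}]'

```text
clock: 23.6
position: [0.4509, 0.2187, 0.0238]
ee_rot: [0.978, 0.135, -0.159, 0.023]
ft_force: [0.3, -0.2, -0.4]
grip_width: 0.722
grasp_force: 39.0
```

>>> carry_out --motion '[{"xyz":[0,0,0],"angular":[0,0,0]},{"xyz":[0,0,0],"angular":[0,0,0]},{"xyz":[0,0,0],"angular":[0,0,0]},{"xyz":[0,0,0],"angular":[0,0,0]}]' --hand 0.85

```text
clock: 24.0
position: [0.4509, 0.2192, 0.0238]
ee_rot: [0.978, 0.135, -0.158, 0.023]
ft_force: [-0.1, 0.2, -0.0]
grip_width: 0.849
grasp_force: 0.0
```

>>> carry_out --motion '[{"xyz":[-0.014,0,-0.044],"angular":[0,0,0]},{"xyz":[-0.029,0,-0.09],"angular":[0,0,0]},{"xyz":[-0.043,0,-0.135],"angular":[0,0,0]},{"xyz":[-0.058,0,-0.179],"angular":[0,0,0]},{"xyz":[-0.058,0,-0.179],"angular":[0,0,0]},{"xyz":[-0.058,0,-0.179],"angular":[0,0,0]}]'

```text
clock: 24.6
position: [0.4525, 0.22, 0.2124]
ee_rot: [0.978, 0.135, -0.157, 0.022]
ft_force: [-0.8, 0.2, -0.7]
grip_width: 0.851
grasp_force: 0.0
```

```bash
python3 - <<'E'
from plan import *
where()
C={n:camera(n) for n in("scene","top")};S=C["scene"];T=C["top"]
u=proj(S,[BK[0],BK[1],.06])[0].astype(int)
a=cv2.resize(S["img"][u[1]-50:u[1]+50,u[0]-50:u[0]+50,::-1],(400,400),interpolation=cv2.INTER_CUBIC)
u=proj(T,[BK[0],BK[1],.06])[0].astype(int);b=cv2.resize(T["img"][u[1]-45:u[1]+45,u[0]-45:u[0]+45,::-1],(400,400),interpolation=cv2.INTER_CUBIC)
cv2.imwrite("pics/m8.png",np.clip(np.hstack([a,b])*1.5,0,255).astype(np.uint8))
E
```

```text
t 24.6 tcp [0.4525 0.22   0.2124] psi 15.7 z [-0.302 -0.087 -0.949] q [ 0.01  0.39 -0.65  1.53  0.13  1.6  -1.95] F [-0.8  0.2 -0.7] grip 0.85 0.0
```

View pics/m8.png

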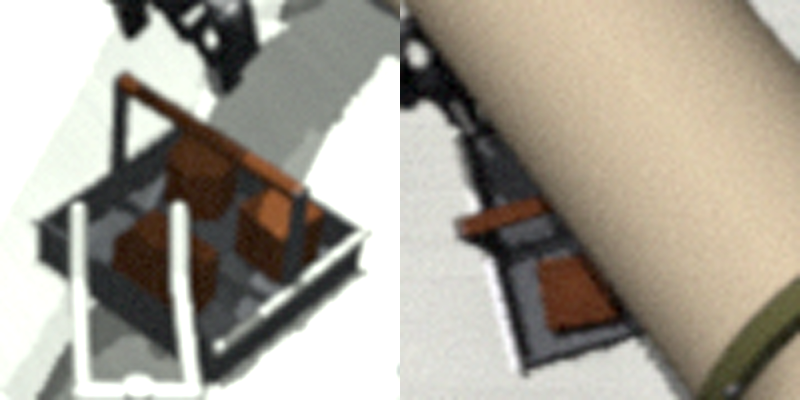

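All three models stand in the basket. Next I grip the handle bar with the fingers closing along basket x and carry it to the hook.

```bash
python3 - <<'E'
from plan import *
plan([G(.4157,.2071,.21,105.7,0),G(.4157,.2071,.126,105.7,0)])
E
```

```text
t 24.7 tcp [0.4517 0.2194 0.2105] psi 15.7 z [-0.305 -0.088 -0.948] q [ 0.01  0.4  -0.65  1.53  0.13  1.6  -1.95] F [ 0.5 -0.   0.4] grip 0.85 0.0
[-0.03, 0.002, 0.031] [-14.5, 14.6, -89.1] rows 10.6
[-0.0, -0.0, 0.084] [0.0, 0.0, 0.0] rows 1.7
```

>>> carry_out --motion '[{"xyz":[-0.03,0.002,0.031],"angular":[-14.5,14.6,-89.1]},{"xyz":[-0.03,0.002,0.031],"angular":[-14.5,14.6,-89.1]},{"xyz":[-0.03,0.002,0.031],"angular":[-14.5,14.6,-89.1]},{"xyz":[-0.03,0.002,0.031],"angular":[-14.5,14.6,-89.1]},{"xyz":[-0.03,0.002,0.031],"angular":[-14.5,14.6,-89.1]},{"xyz":[-0.03,0.002,0.031],"angular":[-14.5,14.6,-89.1]},{"xyz":[-0.03,0.002,0.031],"angular":[-14.5,14.6,-89.1]},{"xyz":[-0.03,0.002,0.031],"angular":[-14.5,14.6,-89.1]},{"xyz":[-0.03,0.002,0.031],"angular":[-14.5,14.6,-89.1]},{"xyz":[-0.03,0.002,0.031],"angular":[-14.5,14.6,-89.1]},{"xyz":[-0.03,0.002,0.031],"angular":[-14.5,14.6,-89.1]},{"xyz":[-0.03,0.002,0.031],"angular":[-14.5,14.6,-89.1]}]' --hand 1

```text
clock: 25.9
position: [0.4152, 0.2065, 0.1905]
ee_rot: [0.604, 0.797, -0.0, 0.0]
ft_force: [-0.1, -0.1, 0.3]
grip_width: 1.002
grasp_force: 0.0
```

>>> carry_out --motion '[{"xyz":[0,0,0],"angular":[0,0,0]},{"xyz":[0,0,0],"angular":[0,0,0]},{"xyz":[0,0,0],"angular":[0,0,0]}]'

```text
clock: 26.2
position: [0.4157, 0.2077, 0.1912]
ee_rot: [0.604, 0.797, 0.0, 0.0]
ft_force: [0.2, -0.0, -0.7]
grip_width: 0.999
grasp_force: 0.0
```

```bash
python3 - <<'E'
from plan import *
plan([G(.4157,.2071,.125,105.7,0)])
# bar's line from the scene view: brown pixels near expected bar, vs expectation
S=camera("scene");i=S["img"].astype(float);m=(i[...,0]>1.3*i[...,2]+4)
e=proj(S,np.c_[tf([[0,-.085,.125],[0,.085,.125]],*BK)])
# sample perpendicular profile along the bar ends
for f in np.r_[.05:.3:6j,.7:.95:6j]:
    c=e[0]+(e[1]-e[0])*f;u,v=int(round(c[0])),c[1]
    r=[k for k in range(int(v)-7,int(v)+8) if m[k,u]];print(u,round(v,1),r[:1],r[-1:],end=" | ")
E
```

```text
t 26.2 tcp [0.4157 0.2077 0.1912] psi 105.7 z [ 0.001  0.    -1.   ] q [ 0.3   0.07 -0.88  1.88  0.05  1.22 -0.32] F [ 0.2 -0.  -0.7] grip 1.00 0.0
[-0.001, -0.0, 0.085] [0.0, -0.0, -0.0] rows 1.7
289 226.7 [225] [229] | 291 228.2 [227] [229] | 293 229.7 [228] [231] | 296 231.2 [230] [233] | 298 232.7 [231] [234] | 300 234.2 [232] [241] | 319 246.2 [245] [249] | 321 247.7 [246] [254] | 323 249.2 [247] [256] | 326 250.7 [249] [257] | 328 252.2 [250] [259] | 330 253.7 [251] [256] |
```

>>> carry_out --motion '[{"xyz":[0,0,0.03],"angular":[0,0,0]},{"xyz":[0,0,0.06],"angular":[0,0,0]},{"xyz":[0,0,0.083],"angular":[0,0,0]},{"xyz":[0,0,0.083],"angular":[0,0,0]},{"xyz":[0,0,0.083],"angular":[0,0,0]}]'

```text
clock: 26.75
position: [0.416, 0.2079, 0.109]
ee_rot: [0.604, 0.797, 0.001, 0.0]
ft_force: [-0.4, -0.4, -0.9]
grip_width: 1.001
grasp_force: 0.0
```

>>> carry_out --motion '[{"xyz":[0,0,0],"angular":[0,0,0]},{"xyz":[0,0,0],"angular":[0,0,0]},{"xyz":[0,0,0],"angular":[0,0,0]},{"xyz":[0,0,0],"angular":[0,0,0]},{"xyz":[0,0,0],"angular":[0,0,0]},{"xyz":[0,0,0],"angular":[0,0,0]},{"xyz":[0,0,0],"angular":[0,0,0]},{"xyz":[0,0,0],"angular":[0,0,0]},{"xyz":[0,0,0],"angular":[0,0,0]},{"xyz":[0,0,0],"angular":[0,0,0]}]' --hand 0 --grip_force 80

```text
clock: 27.75
position: [0.4162, 0.2075, 0.1087]
ee_rot: [0.604, 0.797, 0.001, 0.001]
ft_force: [0.7, -0.9, 5.3]
grip_width: 0.117
grasp_force: 78.3
```

>>> carry_out --motion '[{"xyz":[0,0,-0.01],"angular":[0,0,0]},{"xyz":[0,0,-0.025],"angular":[0,0,0]},{"xyz":[0,0,-0.04],"angular":[0,0,0]},{"xyz":[0,0,-0.04],"angular":[0,0,0]},{"xyz":[0,0,-0.04],"angular":[0,0,0]}]'

```text
clock: 28.25
position: [0.4158, 0.2073, 0.1486]
ee_rot: [0.604, 0.797, 0.001, 0.001]
ft_force: [-0.8, 0.1, -5.7]
grip_width: 0.121
grasp_force: 78.4
```

```bash
cat >> plan.py <<'E'
ST=(.6257,.4544,1.0804)
E
python3 - <<'E'
from plan import *
s=tf([[-.11,0,0],[-.25,0,0]],*ST)
print(s)
plan([(s[1][0]-.03,s[1][1]-.02,.226,128,0),(s[1][0],s[1][1],.226,151.9,0),(s[0][0],s[0][1],.226,151.9,0)])
E
```

```text
[[0.5739 0.3574 0.    ]
 [0.508  0.2339 0.    ]]
t 28.2 tcp [0.4158 0.2073 0.1486] psi 105.7 z [ 0.002 -0.    -1.   ] q [ 0.29  0.12 -0.88  1.94  0.1   1.13 -0.36] F [-0.8  0.1 -5.7] grip 0.12 78.4
[-0.011, 0.062, -0.077] [0.1, 0.1, -22.3] rows 2.6
[-0.003, 0.036, 0.0] [-0.0, 0.0, -23.9] rows 2.8
[0.0, 0.14, 0.0] [0.0, 0.0, 0.0] rows 2.8
```

>>> carry_out --motion '[{"xyz":[0,0,-0.025],"angular":[0,0,0]},{"xyz":[0,0,-0.055],"angular":[0,0,0]},{"xyz":[0,0,-0.078],"angular":[0,0,0]},{"xyz":[-0.003,0.02,-0.078],"angular":[0,0,-5]},{"xyz":[-0.007,0.04,-0.078],"angular":[0,0,-11]},{"xyz":[-0.011,0.062,-0.078],"angular":[0,0,-17]},{"xyz":[-0.011,0.062,-0.078],"angular":[0,0,-22.3]},{"xyz":[-0.011,0.062,-0.078],"angular":[0,0,-22.3]},{"xyz":[-0.011,0.062,-0.078],"angular":[0,0,-22.3]}]'

```text
clock: 29.15
position: [0.4778, 0.2136, 0.2259]
ee_rot: [0.439, 0.898, 0.0, 0.0]
ft_force: [-0.2, 0.6, -4.7]
grip_width: 0.12
grasp_force: 78.9
```

>>> carry_out --motion '[{"xyz":[-0.001,0.009,0],"angular":[0,0,-6]},{"xyz":[-0.002,0.018,0],"angular":[0,0,-12]},{"xyz":[-0.003,0.027,0],"angular":[0,0,-18]},{"xyz":[-0.003,0.036,0],"angular":[0,0,-23.9]},{"xyz":[-0.003,0.036,0],"angular":[0,0,-23.9]},{"xyz":[-0.003,0.036,0],"angular":[0,0,-23.9]},{"xyz":[-0.003,0.036,0],"angular":[0,0,-23.9]}]'

```text
clock: 29.85
position: [0.5082, 0.2331, 0.2266]
ee_rot: [0.244, 0.97, -0.0, 0.001]
ft_force: [-0.8, 0.2, -4.5]
grip_width: 0.115
grasp_force: 78.9
```

```bash
python3 - <<'E'
from plan import *
s=tf([[-.11,0,0]],*ST)
plan([(s[0][0],s[0][1],.227,151.9,0)])
S=camera("scene")
for k in(-.25,):
    u=proj(S,tf([[k,0,.2]],*ST))[0].astype(int)
T=camera("top");v=proj(T,tf([[-.2,0,.2]],*ST))[0].astype(int)
a=cv2.resize(S["img"][u[1]-60:u[1]+60,u[0]-60:u[0]+60,::-1],(400,400),interpolation=cv2.INTER_CUBIC)
b=cv2.resize(T["img"][v[1]-60:v[1]+60,v[0]-60:v[0]+60,::-1],(400,400),interpolation=cv2.INTER_CUBIC)
cv2.imwrite("pics/m9.png",np.clip(np.hstack([a,b])*1.4,0,255).astype(np.uint8))
E
```

```text
t 29.9 tcp [0.5082 0.2331 0.2266] psi 151.7 z [ 0.002 -0.    -1.   ] q [ 0.27  0.32 -0.94  1.61  0.27  1.35  0.37] F [-0.8  0.2 -4.5] grip 0.11 78.9
[0.001, 0.141, -0.0] [0.0, 0.1, -0.2] rows 2.8
```

View pics/m9.png

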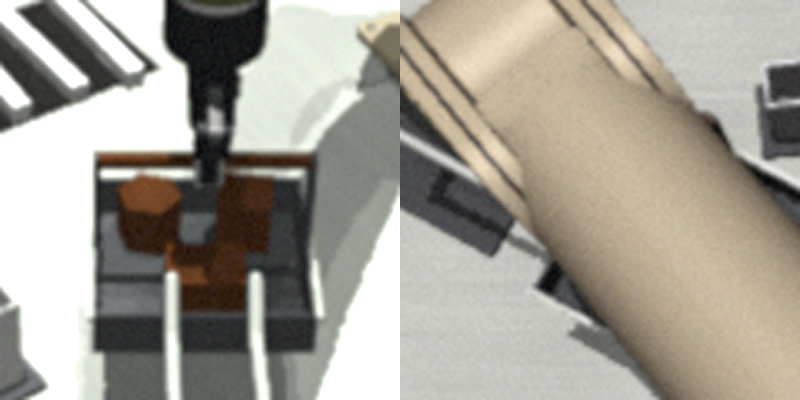

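The basket is level, square to the prongs and centred on them (prongs at x=172/257, grip at 208). Sliding in now.

>>> carry_out --motion '[{"xyz":[0,0.025,0],"angular":[0,0,0]},{"xyz":[0,0.05,0],"angular":[0,0,0]},{"xyz":[0,0.075,0],"angular":[0,0,0]},{"xyz":[0.001,0.1,0],"angular":[0,0,0]},{"xyz":[0.001,0.125,0],"angular":[0,0,0]},{"xyz":[0.001,0.141,0],"angular":[0,0,0]},{"xyz":[0.001,0.141,0],"angular":[0,0,0]},{"xyz":[0.001,0.141,0],"angular":[0,0,0]}]'

```text
clock: 30.75
position: [0.5739, 0.3581, 0.2265]
ee_rot: [0.243, 0.97, 0.0, 0.001]
ft_force: [-0.2, -1.2, -5.1]
grip_width: 0.118
grasp_force: 78.9
```

>>> carry_out --motion '[{"xyz":[0,0,0.01],"angular":[0,0,0]},{"xyz":[0,0,0.02],"angular":[0,0,0]},{"xyz":[0,0,0.026],"angular":[0,0,0]},{"xyz":[0,0,0.026],"angular":[0,0,0]}]'

```text
clock: 31.15
position: [0.5742, 0.3579, 0.2]
ee_rot: [0.243, 0.97, 0.0, 0.001]
ft_force: [0.2, 1.4, -4.8]
grip_width: 0.119
grasp_force: 79.0
```

>>> carry_out --motion '[{"xyz":[0,0,0.002],"angular":[0,0,0]},{"xyz":[0,0,0.004],"angular":[0,0,0]},{"xyz":[0,0,0.004],"angular":[0,0,0]}]'

```text
clock: 31.45
position: [0.5748, 0.3593, 0.1979]
ee_rot: [0.243, 0.97, 0.002, 0.002]
ft_force: [4.0, 4.8, 0.8]
grip_width: 0.119
grasp_force: 79.8
```

>>> carry_out --motion '[{"xyz":[0,0.002,0.001],"angular":[0,0,0]},{"xyz":[0,0.002,0.002],"angular":[0,0,0]},{"xyz":[0,0.002,0.002],"angular":[0,0,0]}]'

```text
clock: 31.75
position: [0.5758, 0.3613, 0.1957]
ee_rot: [0.243, 0.97, 0.002, 0.002]
ft_force: [4.0, 5.9, 2.8]
grip_width: 0.118
grasp_force: 80.0
```

>>> carry_out --motion '[{"xyz":[0,0,0],"angular":[0,0,0]},{"xyz":[0,0,0],"angular":[0,0,0]},{"xyz":[0,0,0],"angular":[0,0,0]},{"xyz":[0,0,0],"angular":[0,0,0]},{"xyz":[0,0,0],"angular":[0,0,0]},{"xyz":[0,0,0],"angular":[0,0,0]}]' --hand 0.6 --grip_force 30

```text
clock: 32.35
position: [0.5751, 0.36, 0.1947]
ee_rot: [0.243, 0.97, 0.0, 0.001]
ft_force: [0.3, -0.6, 1.3]
grip_width: 0.602
grasp_force: 0.0
```

>>> carry_out --motion '[{"xyz":[0,0,-0.03],"angular":[0,0,0]},{"xyz":[0,0,-0.06],"angular":[0,0,0]},{"xyz":[0,0,-0.1],"angular":[0,0,0]},{"xyz":[0,-0.04,-0.11],"angular":[0,0,0]},{"xyz":[0,-0.09,-0.11],"angular":[0,0,0]},{"xyz":[0,-0.14,-0.11],"angular":[0,0,0]},{"xyz":[0,-0.19,-0.11],"angular":[0,0,0]},{"xyz":[0,-0.19,-0.11],"angular":[0,0,0]}]'

```text
clock: 33.15
position: [0.485, 0.1849, 0.3045]
ee_rot: [0.248, 0.969, -0.002, 0.002]
ft_force: [0.0, 0.2, -0.1]
grip_width: 0.599
grasp_force: 0.0
```

```bash
python3 - <<'E'
from plan import *
where()
# fit basket hanging: where is bar now? find bars on mat too
C={n:camera(n) for n in("scene","top")};S,T=C["scene"],C["top"]
g=T["img"].min(2)
roi=np.zeros((420,560),np.uint8);cv2.fillConvexPoly(roi,(np.array([(490,250),(592,245),(606,382),(506,390)])*.7).astype(np.int32),1)
n,l,st,ce=cv2.connectedComponentsWithStats(((g>148)&(roi>0)).astype(np.uint8))
for k in range(1,n):
    if st[k,4]>60:
        ys,xs=np.nonzero(l==k);q=ray(T,np.c_[xs,ys],.022)[:,:2].astype(np.float32)*1000;print(st[k,4],cv2.minAreaRect(q))
u=proj(S,tf([[-.08,0,.13]],*ST))[0].astype(int);v=proj(T,[.49,-.1,.02])[0].astype(int)
a=cv2.resize(S["img"][u[1]-70:u[1]+70,u[0]-70:u[0]+70,::-1],(400,400),interpolation=cv2.INTER_CUBIC)
b=cv2.resize(T["img"][v[1]-80:v[1]+80,v[0]-30:v[0]+130,::-1],(400,400),interpolation=cv2.INTER_CUBIC)
cv2.imwrite("pics/m10.png",np.hstack([a,b]))
E
```

```text
t 33.1 tcp [0.485  0.1849 0.3045] psi 151.3 z [ 0.003 -0.006 -1.   ] q [ 0.42  0.16 -0.97  1.58  0.14  1.47  0.51] F [ 0.   0.2 -0.1] grip 0.60 0.0
303 ((547.138427734375, -217.29031372070312), (15.818696975708008, 164.65753173828125), 6.285984516143799)
317 ((488.8603515625, -233.01695251464844), (16.746456146240234, 168.07151794433594), 2.6861085891723633)
325 ((428.5595703125, -235.8061981201172), (16.586448669433594, 167.8621826171875), 5.913856506347656)
326 ((363.7308349609375, -229.26365661621094), (15.707929611206055, 162.72340393066406), 2.851759910583496)
```

View pics/m10.png

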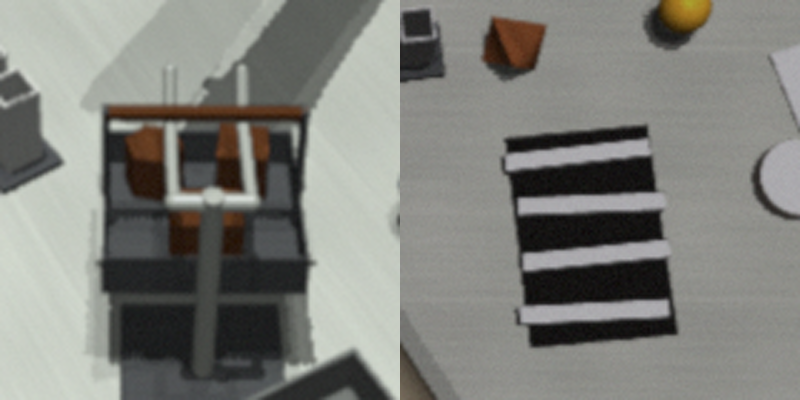

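The basket hangs level with all models inside, and the four bars are still in place. Next is standing the bars up. I'll identify the kinematics from the logged poses so I can choose a reachable tilt.

```bash
cat > kin.py <<'E'
from h import *
import json,itertools
D=[json.loads(l) for l in open("log.txt")]
Q=np.array([d[0] for d in D]);P=np.array([d[1] for d in D]);O=R.from_quat([d[2] for d in D])
lo=np.array([-2.6,-.5,-1.47,.16,-1.27,.06,-2.6]);hi=np.array([2.6,2.12,1.34,2.42,4.41,2.06,2.6])
def fk(q,s,p):
    """p: h,L1,L2,L3, elbow offset a, wrist offset b, flange yaw"""
    q=np.atleast_2d(q);r=R.from_euler("z",s[0]*q[:,:1].ravel());x=np.tile([0,0,p[0]],(len(q),1)).astype(float)
    r=r*R.from_euler("y",q[:,1])*R.from_euler("z",s[1]*q[:,2]);x=x+r.apply([p[4],0,p[1]])
    r=r*R.from_euler("y",q[:,3]);x=x+r.apply([-p[4],0,0]);r=r*R.from_euler("z",s[2]*q[:,4]);x=x+r.apply([0,0,p[2]])
    r=r*R.from_euler("y",q[:,5]);x=x+r.apply([p[5],0,0]);r=r*R.from_euler("z",s[3]*q[:,6]+p[6]);x=x+r.apply([0,0,p[3]])
    return x,r
def fitk():
    best=None
    for s in itertools.product((1,-1),repeat=4):
        for y0 in(0,1.57,3.14,-1.57):
            def f(p):
                x,r=fk(Q,s,p);return np.r_[(x-P).ravel(),.3*(O.inv()*r).as_rotvec().ravel()]
            z=least_squares(f,[.35,.42,.4,.25,0,0,y0])
            if best is None or z.cost<best[0]:best=(z.cost,s,z.x,np.abs(f(z.x)).max())
    return best
E
cat > ik.py <<'E'
from kin import *
c,s,p,m=fitk();print("kin",c,s,p,"max",m)
json.dump([list(s),list(p)],open("kin.json","w"))
from plan import ori,G
rng=np.random.default_rng(0)
def ik(pos,ro,seeds=12,q0=None):
    out=[]
    for k in range(seeds):
        st=Q[-1] if k==0 else rng.uniform(lo+.1,hi-.1)
        def f(q):
            x,r=fk(q,s,p);return np.r_[(x[0]-pos)*10,(ro.inv()*r[0]).as_rotvec()*3,.01*(q-Q[-1])]
        z=least_squares(f,st.clip(lo+.03,hi-.03),bounds=(lo+.02,hi-.02));e=np.linalg.norm(f(z.x)[:6])
        out.append((round(e,3),z.x.round(2)))
    ok=[o for o in out if o[0]<.03];return min(ok,key=lambda o:np.abs(o[1]-Q[-1]).sum()) if ok else min(out,key=lambda o:o[0])
H=(.6694,.0629,.108)
for cup in(-.09,.09):
    x,y=tf([[0,cup,0]],*H)[0][:2]
    for psi,t in((6.2,40),(6.2,50),(6.2,60),(6.2,80),(96.2,60),(96.2,80),(96.2,-60),(96.2,-80),(186.2,-50)):
        for z in(.15,.25):
            g=G(x,y,z,psi,t);print(cup,psi,t,z,*ik(np.array(g[:3]),ori(psi,t)))
E
python3 ik.py
```

```text
kin 0.014130105218240981 (-1, -1, -1, -1) [ 0.2652  0.4619  0.4676  0.3415 -0.0343 -0.0523  1.5708] max 0.04856400527691071
-0.09 6.2 40 0.15 0.0 [ 0.18  0.34 -0.14  1.99 -0.44  0.14 -0.99]
-0.09 6.2 40 0.25 0.0 [ 0.44  0.19 -0.39  1.92 -0.14  0.37 -1.27]
-0.09 6.2 50 0.15 0.001 [ 0.07  0.33 -0.06  1.97  4.34  0.08  0.46]
-0.09 6.2 50 0.25 0.0 [ 0.43  0.18 -0.41  2.02 -0.56  0.1  -0.87]
-0.09 6.2 60 0.15 0.0 [ 0.96  0.55 -0.93  2.01  2.98  0.23  2.21]
-0.09 6.2 60 0.25 0.001 [ 0.42  0.18 -0.42  1.98  4.09  0.08  0.74]
-0.09 6.2 80 0.15 0.0 [ 0.44  0.52 -0.32  2.16  3.45  0.89  1.58]
-0.09 6.2 80 0.25 0.0 [ 0.7   0.3  -0.61  2.14  3.46  0.62  1.52]
-0.09 96.2 60 0.15 0.0 [ 0.84  1.02 -0.78  1.2  -0.33  1.51  0.41]
-0.09 96.2 60 0.25 0.0 [ 0.85  0.91 -0.83  1.15 -0.37  1.61  0.31]
-0.09 96.2 80 0.15 0.0 [ 0.89  1.23 -0.85  1.12 -0.45  1.64  0.45]
-0.09 96.2 80 0.25 0.0 [ 0.91  1.11 -0.9   1.12 -0.52  1.69  0.34]
-0.09 96.2 -60 0.15 0.0 [-0.11  0.77 -0.38  1.43  1.2   1.62 -0.71]
-0.09 96.2 -60 0.25 0.0 [-0.08  0.65 -0.44  1.38  1.2   1.71 -0.57]
-0.09 96.2 -80 0.15 0.0 [-0.26  0.92 -0.
[... 727 characters left out ...]
1 -0.69  2.16  2.79  0.72  2.  ]
0.09 96.2 60 0.15 0.0 [ 0.7   0.92 -0.83  1.44 -0.43  1.22  0.35]
0.09 96.2 60 0.25 0.0 [ 0.72  0.8  -0.87  1.39 -0.48  1.33  0.25]
0.09 96.2 80 0.15 0.0 [ 0.77  1.14 -0.88  1.39 -0.57  1.33  0.49]
0.09 96.2 80 0.25 0.0 [ 0.8   1.   -0.93  1.39 -0.63  1.38  0.39]
0.09 96.2 -60 0.15 0.0 [-0.4   0.88 -0.35  1.21  1.08  1.82 -0.76]
0.09 96.2 -60 0.25 0.0 [-0.39  0.78 -0.39  1.16  1.11  1.93 -0.64]
0.09 96.2 -80 0.15 0.0 [-0.54  1.04 -0.22  1.14  1.24  2.   -0.77]
0.09 96.2 -80 0.25 0.0 [-0.56  0.91 -0.19  1.14  1.25  2.04 -0.64]
0.09 186.2 -50 0.15 0.0 [ 0.73  0.62 -1.13  2.02  1.91  0.52 -0.05]
0.09 186.2 -50 0.25 0.0 [ 0.47  0.21 -0.73  2.    1.1   0.22  0.49]
```

```bash
cat >> plan.py <<'E'
H=(.6694,.0629,.108);CUP={0:-.09,1:-.03,2:.03,3:.09}
TP,TL=-20,70
def pick(bx,by,yaw,z=.009,d=.05):
    a=np.radians(yaw);return (bx+d*np.cos(a),by+d*np.sin(a),z,yaw,TP)
def place(cup,zc,yaw,d=.05,z=.009,b=None):
    """tcp pose that stands the bar, gripped d from its middle, upright with its centre at zc over the cup"""
    a=np.radians(yaw);rel=ori(yaw,TP).inv().apply([-d*np.cos(a),-d*np.sin(a),.012-z])
    x,y=tf([[0,CUP[cup],0]],*H)[0][:2];psi=np.degrees(H[2])+90
    return (*(np.array([x,y,zc])-ori(psi,TL).apply(rel)),psi,TL)
E
python3 - <<'E'
from plan import *
k=pick(.547,-.217,96.3);print(k)
plan([(.5,0,.25,120,0),(*k[:2],.1,*k[3:]),k,(*k[:2],.2,*k[3:])])
# verify place geometry
q=place(3,.205,96.3);print(q)
E
```

```text
(np.float64(0.5415132844454478), np.float64(-0.167301952227241), 0.009, 96.3, -20)
t 33.2 tcp [0.4857 0.1907 0.3051] psi 151.7 z [ 0.003 -0.001 -1.   ] q [ 0.41  0.17 -0.97  1.58  0.14  1.47  0.51] F [0.2 0.4 0.1] grip 0.60 0.0
[-0.103, -0.161, 0.055] [0.1, 0.2, 31.7] rows 4.0
[-0.166, -0.048, 0.15] [4.1, -19.7, 23.5] rows 4.6
[0.031, -0.0, 0.086] [0.0, 0.0, 0.0] rows 1.8
[-0.065, 0.0, -0.179] [0.0, 0.0, 0.0] rows 3.8
(np.float64(0.6593755141518693), np.float64(0.15535815098454342), np.float64(0.255), np.float64(96.1879441874129), 70)
```

>>> carry_out --motion '[{"xyz":[-0.103,-0.161,0.055],"angular":[0,0,31.7]},{"xyz":[-0.103,-0.161,0.055],"angular":[0,0,31.7]},{"xyz":[-0.103,-0.161,0.055],"angular":[0,0,31.7]},{"xyz":[-0.103,-0.161,0.055],"angular":[0,0,31.7]},{"xyz":[-0.103,-0.161,0.055],"angular":[0,0,31.7]},{"xyz":[-0.103,-0.161,0.055],"angular":[0,0,31.7]},{"xyz":[-0.103,-0.161,0.055],"angular":[0,0,31.7]}]' --hand 0.5

```text
clock: 33.95
position: [0.5011, 0.0045, 0.2499]
ee_rot: [0.496, 0.868, 0.001, 0.001]
ft_force: [0.1, 0.6, -0.3]
grip_width: 0.5
grasp_force: 0.0
```

>>> carry_out --motion '[{"xyz":[-0.166,-0.048,0.15],"angular":[4.1,-19.7,23.5]},{"xyz":[-0.166,-0.048,0.15],"angular":[4.1,-19.7,23.5]},{"xyz":[-0.166,-0.048,0.15],"angular":[4.1,-19.7,23.5]},{"xyz":[-0.166,-0.048,0.15],"angular":[4.1,-19.7,23.5]},{"xyz":[-0.166,-0.048,0.15],"angular":[4.1,-19.7,23.5]},{"xyz":[-0.166,-0.048,0.15],"angular":[4.1,-19.7,23.5]},{"xyz":[-0.166,-0.048,0.15],"angular":[4.1,-19.7,23.5]},{"xyz":[-0.166,-0.048,0.15],"angular":[4.1,-19.7,23.5]}]'

```text
clock: 34.75
position: [0.5442, -0.1635, 0.1009]
ee_rot: [0.655, 0.735, -0.114, 0.131]
ft_force: [0.2, 0.8, -0.1]
grip_width: 0.501
grasp_force: 0.0
```

```bash
python3 - <<'E'
from plan import *
k=pick(.547,-.217,96.3)
plan([k,(*k[:2],.2,*k[3:])])
E
```

```text
t 34.8 tcp [ 0.5442 -0.1635  0.1009] psi 96.6 z [ 0.044 -0.339 -0.94 ] q [ 0.55  0.34 -0.63  1.85  0.63  1.08 -0.26] F [ 0.2  0.8 -0.1] grip 0.50 0.0
[0.028, -0.004, 0.088] [0.4, -0.0, 0.2] rows 1.8
[-0.065, 0.0, -0.179] [0.0, 0.0, 0.0] rows 3.8
```

>>> carry_out --motion '[{"xyz":[0.001,-0.004,0.005],"angular":[0.4,0,0.2]},{"xyz":[0.01,-0.004,0.035],"angular":[0.4,0,0.2]},{"xyz":[0.02,-0.004,0.065],"angular":[0.4,0,0.2]},{"xyz":[0.028,-0.004,0.088],"angular":[0.4,0,0.2]},{"xyz":[0.028,-0.004,0.088],"angular":[0.4,0,0.2]},{"xyz":[0.028,-0.004,0.088],"angular":[0.4,0,0.2]}]'

```text
clock: 35.35
position: [0.5398, -0.1693, 0.0082]
ee_rot: [0.658, 0.733, -0.117, 0.128]
ft_force: [0.1, -1.3, 0.3]
grip_width: 0.503
grasp_force: 0.0
```

>>> carry_out --motion '[{"xyz":[0,0,0],"angular":[0,0,0]},{"xyz":[0,0,0],"angular":[0,0,0]},{"xyz":[0,0,0],"angular":[0,0,0]},{"xyz":[0,0,0],"angular":[0,0,0]},{"xyz":[0,0,0],"angular":[0,0,0]},{"xyz":[0,0,0],"angular":[0,0,0]}]' --hand 0.1 --grip_force 60

```text
clock: 35.95
position: [0.5409, -0.1699, 0.0093]
ee_rot: [0.658, 0.733, -0.116, 0.129]
ft_force: [-1.0, 1.7, 7.5]
grip_width: 0.212
grasp_force: 59.6
```

>>> carry_out --motion '[{"xyz":[-0.016,0,-0.045],"angular":[0,0,0]},{"xyz":[-0.032,0,-0.09],"angular":[0,0,0]},{"xyz":[-0.048,0,-0.135],"angular":[0,0,0]},{"xyz":[-0.065,0,-0.179],"angular":[0,0,0]},{"xyz":[-0.065,0,-0.179],"angular":[0,0,0]},{"xyz":[-0.065,0,-0.179],"angular":[0,0,0]}]'

```text
clock: 36.55
position: [0.5405, -0.1697, 0.1993]
ee_rot: [0.658, 0.733, -0.116, 0.129]
ft_force: [-1.0, 0.1, -1.5]
grip_width: 0.216
grasp_force: 59.2
```

```bash
python3 - <<'E'
from plan import *
a=place(3,.21,96.3);b=place(3,.1,96.3)
plan([(.60,-.06,.27,96.2,15),a,b])
# measure held bar in the two views: bright pixels hull centre
S=camera("scene");p,r=where();print(proj(S,p))
E
```

```text
t 36.5 tcp [ 0.5405 -0.1697  0.1993] psi 96.1 z [ 0.036 -0.341 -0.939] q [ 0.6   0.22 -0.66  1.75  0.52  1.23 -0.12] F [-1.   0.1 -1.5] grip 0.22 59.2
[0.072, 0.071, -0.102] [-0.0, 35.0, -0.1] rows 4.1
[0.198, 0.082, 0.063] [-0.0, 55.0, 0.0] rows 6.4
[-0.103, -0.0, 0.038] [0.0, 0.0, 0.0] rows 2.2
t 36.6 tcp [ 0.5398 -0.1697  0.1977] psi 96.2 z [ 0.034 -0.34  -0.94 ] q [ 0.6   0.23 -0.66  1.75  0.52  1.23 -0.12] F [ 1.   0.1 -1.1] grip 0.22 59.2
[[209.8943 161.659 ]]
```

>>> carry_out --motion '[{"xyz":[0.014,0.014,-0.02],"angular":[0,7,0]},{"xyz":[0.029,0.028,-0.041],"angular":[0,14,0]},{"xyz":[0.043,0.043,-0.061],"angular":[0,21,0]},{"xyz":[0.058,0.057,-0.082],"angular":[0,28,0]},{"xyz":[0.072,0.071,-0.102],"angular":[0,35,0]},{"xyz":[0.072,0.071,-0.102],"angular":[0,35,0]},{"xyz":[0.072,0.071,-0.102],"angular":[0,35,0]}]'

```text
clock: 37.3
position: [0.5993, -0.0608, 0.2667]
ee_rot: [0.663, 0.737, 0.085, -0.099]
ft_force: [-0.0, -0.4, -1.5]
grip_width: 0.212
grasp_force: 59.2
```

>>> carry_out --motion '[{"xyz":[0.025,0.01,0.008],"angular":[0,7.5,0]},{"xyz":[0.049,0.02,0.016],"angular":[0,15,0]},{"xyz":[0.074,0.031,0.024],"angular":[0,22,0]},{"xyz":[0.099,0.041,0.031],"angular":[0,29,0]},{"xyz":[0.124,0.051,0.039],"angular":[0,36,0]},{"xyz":[0.149,0.062,0.047],"angular":[0,43,0]},{"xyz":[0.173,0.072,0.055],"angular":[0,49,0]},{"xyz":[0.198,0.082,0.063],"angular":[0,55,0]},{"xyz":[0.198,0.082,0.063],"angular":[0,55,0]},{"xyz":[0.198,0.082,0.063],"angular":[0,55,0]},{"xyz":[0.198,0.082,0.063],"angular":[0,55,0]}]'

```text
clock: 38.4
position: [0.659, 0.1547, 0.2593]
ee_rot: [0.548, 0.61, 0.382, -0.426]
ft_force: [-0.5, 0.0, -0.9]
grip_width: 0.221
grasp_force: 59.2
```

```bash
python3 - <<'E'
from plan import *
a=place(3,.21,96.3);b=place(3,.1,96.3)
plan([a,b])
# held bar: bright, unsaturated pixels near its expected silhouette, centroid & axis in both views
x,y=tf([[0,CUP[3],0]],*H)[0][:2]
for n in("scene","top"):
    c=camera(n);P=[[sx*.01,sy*.01,.21+sz] for sx in(-1,1) for sy in(-1,1) for sz in(-.085,.02)]
    h=cv2.convexHull(proj(c,tf(P,x,y,H[2])).astype(np.float32));print(n,h[:,0].min(0),h[:,0].max(0))
    im=c["img"][...,::-1].copy();cv2.polylines(im,[h.round().astype(int)],True,(0,0,255),1)
    u=h[:,0].mean(0).astype(int);cv2.imwrite(f"pics/q_{n}.png",cv2.resize(im[max(u[1]-45,0):u[1]+45,u[0]-45:u[0]+45],(400,400),interpolation=cv2.INTER_NEAREST))
cv2.imwrite("pics/m11.png",np.hstack([cv2.imread("pics/q_scene.png"),cv2.imread("pics/q_top.png")]))
E
```

```text
t 38.4 tcp [0.659  0.1547 0.2593] psi 95.8 z [-0.101  0.933 -0.345] q [ 0.74  0.88 -0.92  1.35 -0.56  1.36  0.26] F [-0.5  0.  -0.9] grip 0.22 59.2
[0.001, 0.0, 0.0] [-0.0, 0.2, -0.1] rows 0.0
[-0.103, -0.0, 0.038] [0.0, 0.0, 0.0] rows 2.2
scene [212.7629 222.9036] [225.0868 260.1767]
top [240.845  122.7191] [253.4286 145.2833]
```

View pics/m11.png

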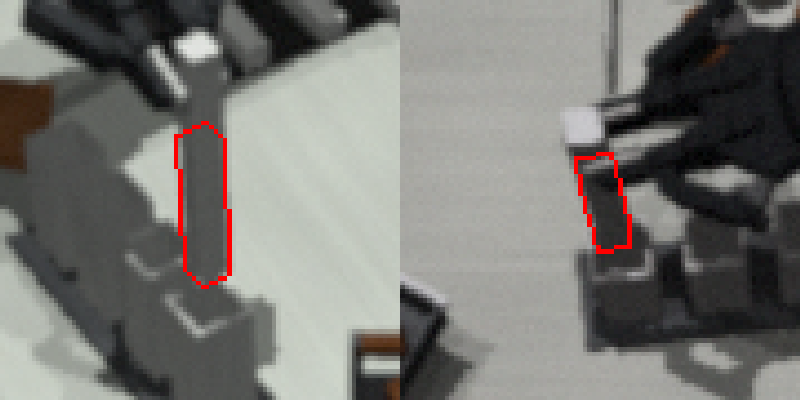

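The held bar matches the predicted outline, standing plumb over cup 3's mouth. Lowering it.

>>> carry_out --motion '[{"xyz":[-0.018,0,0.007],"angular":[0,0,0]},{"xyz":[-0.038,0,0.014],"angular":[0,0,0]},{"xyz":[-0.058,0,0.021],"angular":[0,0,0]},{"xyz":[-0.078,0,0.029],"angular":[0,0,0]},{"xyz":[-0.095,0,0.035],"angular":[0,0,0]},{"xyz":[-0.104,0,0.038],"angular":[0,0,0]},{"xyz":[-0.104,0,0.038],"angular":[0,0,0]}]'

```text
clock: 39.2
position: [0.6585, 0.1551, 0.1466]
ee_rot: [0.548, 0.608, 0.382, -0.429]
ft_force: [0.6, -0.4, -0.4]
grip_width: 0.214
grasp_force: 59.3
```

>>> carry_out --motion '[{"xyz":[0,0,0],"angular":[0,0,0]},{"xyz":[0,0,0],"angular":[0,0,0]},{"xyz":[0,0,0],"angular":[0,0,0]},{"xyz":[0,0,0],"angular":[0,0,0]},{"xyz":[0,0,0],"angular":[0,0,0]}]' --hand 0.6

```text
clock: 39.7
position: [0.659, 0.1551, 0.1487]
ee_rot: [0.548, 0.609, 0.383, -0.427]
ft_force: [1.2, -0.7, -0.5]
grip_width: 0.601
grasp_force: 0.0
```

>>> carry_out --motion '[{"xyz":[0,0,-0.03],"angular":[0,0,0]},{"xyz":[0,0,-0.06],"angular":[0,0,0]},{"xyz":[0.02,0,-0.1],"angular":[0,0,0]},{"xyz":[0.06,0,-0.12],"angular":[0,0,0]},{"xyz":[0.09,0,-0.14],"angular":[0,0,0]},{"xyz":[0.09,0,-0.14],"angular":[0,0,0]}]'

```text
clock: 40.3
position: [0.6717, 0.054, 0.2867]
ee_rot: [0.547, 0.61, 0.385, -0.425]
ft_force: [-0.3, -0.2, -0.7]
grip_width: 0.597
grasp_force: 0.0
```

```bash
cat > bars.py <<'E'
from plan import *
def bars():
    T=camera("top");g=T["img"].min(2)
    roi=np.zeros((420,560),np.uint8);cv2.fillConvexPoly(roi,(np.array([(485,245),(597,240),(611,385),(501,395)])*.7).astype(np.int32),1)
    n,l,st,ce=cv2.connectedComponentsWithStats(((g>148)&(roi>0)).astype(np.uint8));o=[]
    for k in range(1,n):
        if st[k,4]>60:
            ys,xs=np.nonzero(l==k);(c,s,a)=cv2.minAreaRect(ray(T,np.c_[xs,ys],.022)[:,:2].astype(np.float32)*1000)
            print(st[k,4],np.round(c,1),np.round(s,1),round(a,1))
    return T
def standing(cup):
    """do bright top pixels show at the upright bar's top (z .181)?"""
    x,y=tf([[0,CUP[cup],0]],*H)[0][:2]
    for n in("top","scene"):
        c=camera(n);h=cv2.convexHull(proj(c,tf([[i*.011,j*.011,.181] for i in(-1,1) for j in(-1,1)],x,y,H[2])).astype(np.float32))
        m=np.zeros((420,560),np.uint8);u0=h[:,0].mean(0).astype(int);w=c["img"].min(2)[u0[1]-8:u0[1]+9,u0[0]-8:u0[0]+9]
        ys,xs=np.nonzero(w>175);q=ray(c,np.c_[xs+u0[0]-8,ys+u0[1]-8],.181) if len(xs) else np.zeros((1,3))
        print("cup",cup,n,len(xs),"top centre",q.mean(0)[:2],"expected",np.array([x,y]))
E
python3 - <<'E'
from bars import *
where();standing(3);bars()
E
```

```text
t 40.3 tcp [0.6717 0.054  0.2867] psi 96.8 z [-0.097  0.934 -0.343] q [ 0.79  0.91 -0.89  1.19 -0.54  1.55  0.25] F [-0.3 -0.2 -0.7] grip 0.60 0.0
cup 3 top 48 top centre [0.6621 0.1523] expected [0.6597 0.1524]
cup 3 scene 193 top centre [0.6527 0.1409] expected [0.6597 0.1524]
1186 [ 460.5 -155.6] [293.5  85.4] 4.5
119 [ 486.3 -174.1] [55.2 17.7] 89.8
121 [ 423.5 -176.4] [18.2 53.3] 4.7
```

Cup 3's bar stands; its top is seen within 3 mm of expectation. I'll swing clear and re-measure the remaining bars.

```bash
python3 - <<'E'
from plan import *
plan([(.56,.02,.3,110,20),(.48,.17,.28,125,0)])
E
```

```text
t 40.5 tcp [0.6699 0.055  0.2802] psi 95.6 z [-0.102  0.934 -0.342] q [ 0.79  0.91 -0.88  1.2  -0.54  1.55  0.25] F [-0.3 -0.1  0.4] grip 0.60 0.0
[0.01, -0.113, -0.028] [10.0, -49.8, -10.3] rows 6.0
[0.151, -0.024, 0.076] [2.6, -19.9, -14.8] rows 3.4
```

>>> carry_out --motion '[{"xyz":[0.01,-0.113,-0.028],"angular":[10,-49.8,-10.3]},{"xyz":[0.01,-0.113,-0.028],"angular":[10,-49.8,-10.3]},{"xyz":[0.01,-0.113,-0.028],"angular":[10,-49.8,-10.3]},{"xyz":[0.01,-0.113,-0.028],"angular":[10,-49.8,-10.3]},{"xyz":[0.01,-0.113,-0.028],"angular":[10,-49.8,-10.3]},{"xyz":[0.01,-0.113,-0.028],"angular":[10,-49.8,-10.3]},{"xyz":[0.01,-0.113,-0.028],"angular":[10,-49.8,-10.3]},{"xyz":[0.01,-0.113,-0.028],"angular":[10,-49.8,-10.3]}]' --hand 0.5

```text
clock: 41.25
position: [0.5597, 0.0212, 0.2995]
ee_rot: [0.564, 0.807, 0.1, -0.143]
ft_force: [-0.5, -0.9, 0.0]
grip_width: 0.499
grasp_force: 0.0
```

>>> carry_out --motion '[{"xyz":[0.151,-0.024,0.076],"angular":[2.6,-19.9,-14.8]},{"xyz":[0.151,-0.024,0.076],"angular":[2.6,-19.9,-14.8]},{"xyz":[0.151,-0.024,0.076],"angular":[2.6,-19.9,-14.8]},{"xyz":[0.151,-0.024,0.076],"angular":[2.6,-19.9,-14.8]},{"xyz":[0.151,-0.024,0.076],"angular":[2.6,-19.9,-14.8]},{"xyz":[0.151,-0.024,0.076],"angular":[2.6,-19.9,-14.8]}]'

```text
clock: 41.85
position: [0.4804, 0.1679, 0.2791]
ee_rot: [0.463, 0.886, -0.0, -0.001]
ft_force: [0.8, -1.1, 0.3]
grip_width: 0.503
grasp_force: 0.0
```

```bash
python3 - <<'E'
from bars import *
bars();standing(3)
k=pick(.4889,-.233,92.7)
plan([(.5,0,.2,110,0),(*k[:2],.1,*k[3:]),k,(*k[:2],.2,*k[3:])])
E
```

```text
320 [ 489.1 -233. ] [ 16.8 168. ] 2.5
331 [ 428.7 -235.8] [ 16.9 167.9] 5.9
329 [ 363.9 -229.3] [ 16.  162.7] 2.9
cup 3 top 0 top centre [0. 0.] expected [0.6597 0.1524]
cup 3 scene 210 top centre [0.6549 0.1421] expected [0.6597 0.1524]
t 42.0 tcp [0.4811 0.1674 0.2795] psi 124.8 z [-0.001  0.001 -1.   ] q [ 0.5   0.15 -1.01  1.64  0.13  1.42  0.09] F [-0.1  0.5  0.6] grip 0.50 0.0
[-0.148, -0.08, 0.079] [-0.0, -0.1, 14.8] rows 3.7
[-0.167, -0.075, 0.1] [3.0, -19.8, 17.1] rows 4.2
[0.031, -0.0, 0.086] [0.0, 0.0, 0.0] rows 1.8
[-0.065, 0.0, -0.179] [0.0, 0.0, 0.0] rows 3.8
```

>>> carry_out --motion '[{"xyz":[-0.148,-0.08,0.079],"angular":[0,0,14.8]},{"xyz":[-0.148,-0.08,0.079],"angular":[0,0,14.8]},{"xyz":[-0.148,-0.08,0.079],"angular":[0,0,14.8]},{"xyz":[-0.148,-0.08,0.079],"angular":[0,0,14.8]},{"xyz":[-0.148,-0.08,0.079],"angular":[0,0,14.8]},{"xyz":[-0.148,-0.08,0.079],"angular":[0,0,14.8]}]'

```text
clock: 42.6
position: [0.4996, 0.0009, 0.2007]
ee_rot: [0.574, 0.819, 0.0, -0.001]
ft_force: [-0.8, 0.4, 0.3]
grip_width: 0.504
grasp_force: 0.0
```

>>> carry_out --motion '[{"xyz":[-0.167,-0.075,0.1],"angular":[3,-19.8,17.1]},{"xyz":[-0.167,-0.075,0.1],"angular":[3,-19.8,17.1]},{"xyz":[-0.167,-0.075,0.1],"angular":[3,-19.8,17.1]},{"xyz":[-0.167,-0.075,0.1],"angular":[3,-19.8,17.1]},{"xyz":[-0.167,-0.075,0.1],"angular":[3,-19.8,17.1]},{"xyz":[-0.167,-0.075,0.1],"angular":[3,-19.8,17.1]},{"xyz":[-0.167,-0.075,0.1],"angular":[3,-19.8,17.1]},{"xyz":[-0.167,-0.075,0.1],"angular":[3,-19.8,17.1]}]'

```text
clock: 43.4
position: [0.4882, -0.1787, 0.1024]
ee_rot: [0.678, 0.714, -0.118, 0.127]
ft_force: [-0.3, 0.7, 1.0]
grip_width: 0.498
grasp_force: 0.0
```

```bash
python3 - <<'E'
from bars import *
k=pick(.4889,-.233,92.7)
plan([k,(*k[:2],.2,*k[3:])])
a=place(2,.215,92.7);b=place(2,.099,92.7);standing(3)
E
```

```text
t 43.4 tcp [ 0.4882 -0.1787  0.1024] psi 93.0 z [ 0.021 -0.341 -0.94 ] q [ 0.67  0.24 -0.7   1.96  0.59  1.05 -0.27] F [-0.3  0.7  1. ] grip 0.50 0.0
[0.028, -0.002, 0.089] [0.3, -0.0, 0.3] rows 1.9
[-0.065, 0.0, -0.179] [0.0, 0.0, 0.0] rows 3.8
cup 3 top 23 top centre [0.6598 0.1521] expected [0.6597 0.1524]
cup 3 scene 157 top centre [0.6602 0.1414] expected [0.6597 0.1524]
```

>>> carry_out --motion '[{"xyz":[0.001,-0.002,0.005],"angular":[0.3,0,0.3]},{"xyz":[0.01,-0.002,0.035],"angular":[0.3,0,0.3]},{"xyz":[0.02,-0.002,0.065],"angular":[0.3,0,0.3]},{"xyz":[0.028,-0.002,0.089],"angular":[0.3,0,0.3]},{"xyz":[0.028,-0.002,0.089],"angular":[0.3,0,0.3]},{"xyz":[0.028,-0.002,0.089],"angular":[0.3,0,0.3]}]'

```text
clock: 44.1
position: [0.4853, -0.184, 0.0084]
ee_rot: [0.681, 0.712, -0.121, 0.124]
ft_force: [0.0, 0.4, 1.3]
grip_width: 0.5
grasp_force: 0.0
```

>>> carry_out --motion '[{"xyz":[0,0,0],"angular":[0,0,0]},{"xyz":[0,0,0],"angular":[0,0,0]},{"xyz":[0,0,0],"angular":[0,0,0]},{"xyz":[0,0,0],"angular":[0,0,0]},{"xyz":[0,0,0],"angular":[0,0,0]},{"xyz":[0,0,0],"angular":[0,0,0]}]' --hand 0.1 --grip_force 60

```text
clock: 44.7
position: [0.4865, -0.1844, 0.0098]
ee_rot: [0.681, 0.712, -0.12, 0.126]
ft_force: [-1.4, 1.8, 7.6]
grip_width: 0.212
grasp_force: 59.6
```

>>> carry_out --motion '[{"xyz":[-0.016,0,-0.045],"angular":[0,0,0]},{"xyz":[-0.032,0,-0.09],"angular":[0,0,0]},{"xyz":[-0.048,0,-0.135],"angular":[0,0,0]},{"xyz":[-0.065,0,-0.179],"angular":[0,0,0]},{"xyz":[-0.065,0,-0.179],"angular":[0,0,0]},{"xyz":[-0.065,0,-0.179],"angular":[0,0,0]}]'

```text
clock: 45.3
position: [0.4861, -0.1845, 0.2001]
ee_rot: [0.681, 0.711, -0.12, 0.126]
ft_force: [-0.3, -0.5, -1.2]
grip_width: 0.216
grasp_force: 59.2
```

```bash
python3 - <<'E'
from plan import *
a=place(2,.215,92.7);b=place(2,.099,92.7)
plan([(.57,-.1,.27,96.2,15),a,b])
E
```

```text
t 45.3 tcp [ 0.4861 -0.1845  0.2001] psi 92.5 z [ 0.016 -0.343 -0.939] q [ 0.73  0.12 -0.73  1.86  0.46  1.21 -0.11] F [-0.3 -0.5 -1.2] grip 0.22 59.2
[0.052, 0.088, -0.093] [-0.1, 35.0, -3.7] rows 4.1
[0.177, 0.116, 0.053] [-0.0, 55.0, 0.0] rows 6.4
[-0.109, -0.0, 0.04] [0.0, 0.0, 0.0] rows 2.3
```

>>> carry_out --motion '[{"xyz":[0.01,0.018,-0.019],"angular":[0,7,-1]},{"xyz":[0.021,0.035,-0.037],"angular":[0,14,-2]},{"xyz":[0.031,0.053,-0.056],"angular":[0,21,-3]},{"xyz":[0.042,0.07,-0.074],"angular":[0,28,-3.7]},{"xyz":[0.052,0.088,-0.093],"angular":[0,35,-3.7]},{"xyz":[0.052,0.088,-0.093],"angular":[0,35,-3.7]},{"xyz":[0.052,0.088,-0.093],"angular":[0,35,-3.7]}]'

```text
clock: 46.0
position: [0.5696, -0.1001, 0.2662]
ee_rot: [0.663, 0.737, 0.085, -0.1]
ft_force: [-0.1, -0.5, 0.0]
grip_width: 0.21
grasp_force: 59.2
```

>>> carry_out --motion '[{"xyz":[0.022,0.015,0.007],"angular":[0,7.5,0]},{"xyz":[0.044,0.029,0.013],"angular":[0,15,0]},{"xyz":[0.066,0.044,0.02],"angular":[0,22,0]},{"xyz":[0.088,0.058,0.027],"angular":[0,29,0]},{"xyz":[0.111,0.073,0.033],"angular":[0,36,0]},{"xyz":[0.133,0.087,0.04],"angular":[0,43,0]},{"xyz":[0.155,0.102,0.046],"angular":[0,49,0]},{"xyz":[0.177,0.116,0.053],"angular":[0,55,0]},{"xyz":[0.177,0.116,0.053],"angular":[0,55,0]},{"xyz":[0.177,0.116,0.053],"angular":[0,55,0]},{"xyz":[0.177,0.116,0.053],"angular":[0,55,0]}]'

```text
clock: 47.1
position: [0.6653, 0.0961, 0.2628]
ee_rot: [0.548, 0.609, 0.381, -0.427]
ft_force: [0.1, -0.4, -1.0]
grip_width: 0.214
grasp_force: 59.3
```

```bash
cat >> bars.py <<'E'
def held(cup,zc):
    """where the held upright bar's bright top face is, against expectation"""
    x,y=tf([[0,CUP[cup],0]],*H)[0][:2];z=zc+.085;c=camera("top")
    u0=proj(c,[x,y,z])[0].round().astype(int);w=c["img"].min(2)[u0[1]-10:u0[1]+11,u0[0]-10:u0[0]+11]
    m=comp((w>175).astype(np.uint8),(10,10));ys,xs=np.nonzero(m);q=ray(c,np.c_[xs+u0[0]-10,ys+u0[1]-10],z)
    print("held top",len(xs),q.mean(0)[:2],"expected",np.array([x,y]))
E
python3 - <<'E'
from bars import *
a=place(2,.215,92.7);b=place(2,.099,92.7)
plan([a,b]);held(2,.215)
E
```

```text
t 47.1 tcp [0.6653 0.0961 0.2628] psi 95.6 z [-0.103  0.933 -0.344] q [ 0.78  0.91 -0.91  1.27 -0.53  1.46  0.26] F [ 0.1 -0.4 -1. ] grip 0.21 59.3
[0.002, 0.001, -0.001] [-0.1, 0.1, -0.2] rows 0.0
[-0.109, -0.0, 0.04] [0.0, 0.0, 0.0] rows 2.3
held top 62 [0.6669 0.0961] expected [0.6662 0.0927]
```

>>> carry_out --motion '[{"xyz":[-0.02,0,0.006],"angular":[0,0,0]},{"xyz":[-0.04,0,0.013],"angular":[0,0,0]},{"xyz":[-0.06,0.001,0.02],"angular":[0,0,0]},{"xyz":[-0.08,0.001,0.028],"angular":[0,0,0]},{"xyz":[-0.098,0.001,0.035],"angular":[0,0,0]},{"xyz":[-0.108,0.001,0.038],"angular":[0,0,0]},{"xyz":[-0.108,0.001,0.038],"angular":[0,0,0]}]'

```text
clock: 47.85
position: [0.6656, 0.0952, 0.1457]
ee_rot: [0.548, 0.608, 0.381, -0.43]
ft_force: [-0.2, -0.4, -1.4]
grip_width: 0.213
grasp_force: 59.3
```

>>> carry_out --motion '[{"xyz":[0,0,0],"angular":[0,0,0]},{"xyz":[0,0,0],"angular":[0,0,0]},{"xyz":[0,0,0],"angular":[0,0,0]},{"xyz":[0,0,0],"angular":[0,0,0]},{"xyz":[0,0,0],"angular":[0,0,0]}]' --hand 0.6

```text
clock: 48.35
position: [0.6662, 0.0951, 0.1481]
ee_rot: [0.548, 0.609, 0.382, -0.428]
ft_force: [-0.4, 0.2, 0.5]
grip_width: 0.594
grasp_force: 0.0
```

>>> carry_out --motion '[{"xyz":[0,0,-0.03],"angular":[0,0,0]},{"xyz":[0,0,-0.06],"angular":[0,0,0]},{"xyz":[0.02,0,-0.1],"angular":[0,0,0]},{"xyz":[0.06,0,-0.12],"angular":[0,0,0]},{"xyz":[0.09,0,-0.14],"angular":[0,0,0]},{"xyz":[0.09,0,-0.14],"angular":[0,0,0]}]'

```text
clock: 48.95
position: [0.6791, -0.0062, 0.2862]
ee_rot: [0.547, 0.61, 0.384, -0.425]
ft_force: [0.7, 0.7, 0.2]
grip_width: 0.601
grasp_force: 0.0
```

```bash
python3 - <<'E'
from bars import *
standing(2);standing(3)
plan([(.56,.02,.3,110,20),(.48,.17,.28,125,0)])
E
```

```text
cup 2 top 46 top centre [0.6673 0.092 ] expected [0.6662 0.0927]
cup 2 scene 190 top centre [0.6626 0.0833] expected [0.6662 0.0927]
cup 3 top 45 top centre [0.6602 0.1527] expected [0.6597 0.1524]
cup 3 scene 168 top centre [0.6499 0.1439] expected [0.6597 0.1524]
t 49.1 tcp [ 0.6773 -0.0048  0.2789] psi 95.2 z [-0.104  0.934 -0.341] q [ 0.81  0.97 -0.86  1.09 -0.5   1.65  0.25] F [ 0.5  0.4 -0.1] grip 0.60 0.0
[0.032, -0.114, 0.028] [9.8, -49.9, -10.3] rows 6.0
[0.151, -0.024, 0.076] [2.6, -19.9, -14.8] rows 3.4
```

>>> carry_out --motion '[{"xyz":[0.032,-0.114,0.028],"angular":[9.8,-49.9,-10.3]},{"xyz":[0.032,-0.114,0.028],"angular":[9.8,-49.9,-10.3]},{"xyz":[0.032,-0.114,0.028],"angular":[9.8,-49.9,-10.3]},{"xyz":[0.032,-0.114,0.028],"angular":[9.8,-49.9,-10.3]},{"xyz":[0.032,-0.114,0.028],"angular":[9.8,-49.9,-10.3]},{"xyz":[0.032,-0.114,0.028],"angular":[9.8,-49.9,-10.3]},{"xyz":[0.032,-0.114,0.028],"angular":[9.8,-49.9,-10.3]},{"xyz":[0.032,-0.114,0.028],"angular":[9.8,-49.9,-10.3]}]' --hand 0.5

```text
clock: 49.95
position: [0.5598, 0.0209, 0.3008]
ee_rot: [0.564, 0.807, 0.1, -0.142]
ft_force: [0.2, -0.9, 0.3]
grip_width: 0.502
grasp_force: 0.0
```

>>> carry_out --motion '[{"xyz":[0.151,-0.024,0.076],"angular":[2.6,-19.9,-14.8]},{"xyz":[0.151,-0.024,0.076],"angular":[2.6,-19.9,-14.8]},{"xyz":[0.151,-0.024,0.076],"angular":[2.6,-19.9,-14.8]},{"xyz":[0.151,-0.024,0.076],"angular":[2.6,-19.9,-14.8]},{"xyz":[0.151,-0.024,0.076],"angular":[2.6,-19.9,-14.8]},{"xyz":[0.151,-0.024,0.076],"angular":[2.6,-19.9,-14.8]}]'

```text
clock: 50.55
position: [0.4808, 0.1677, 0.2801]
ee_rot: [0.464, 0.886, -0.0, -0.0]
ft_force: [0.4, -0.6, 0.3]
grip_width: 0.5
grasp_force: 0.0
```

```bash
python3 - <<'E'
from bars import *
bars()
k=pick(.4287,-.2358,95.9)
plan([(.46,0,.2,110,0),(*k[:2],.1,*k[3:])])
E
```

```text
334 [ 428.7 -236. ] [ 16.9 168.3] 5.9
331 [ 363.8 -228.3] [ 16.  164.6] 2.9
t 50.6 tcp [0.4813 0.167  0.2802] psi 124.7 z [-0.001  0.    -1.   ] q [ 0.51  0.15 -1.01  1.64  0.13  1.42  0.09] F [ 0.1 -0.1  0.3] grip 0.50 0.0
[-0.125, -0.112, 0.08] [-0.0, -0.0, 14.7] rows 3.7
[-0.162, -0.098, 0.1] [2.5, -19.9, 14.0] rows 4.3
```

>>> carry_out --motion '[{"xyz":[-0.125,-0.112,0.08],"angular":[0,0,14.7]},{"xyz":[-0.125,-0.112,0.08],"angular":[0,0,14.7]},{"xyz":[-0.125,-0.112,0.08],"angular":[0,0,14.7]},{"xyz":[-0.125,-0.112,0.08],"angular":[0,0,14.7]},{"xyz":[-0.125,-0.112,0.08],"angular":[0,0,14.7]},{"xyz":[-0.125,-0.112,0.08],"angular":[0,0,14.7]}]'

```text
clock: 51.2
position: [0.4604, 0.0007, 0.2008]
ee_rot: [0.574, 0.819, 0.0, -0.0]
ft_force: [0.7, 0.2, 0.3]
grip_width: 0.507
grasp_force: 0.0
```

>>> carry_out --motion '[{"xyz":[-0.162,-0.098,0.1],"angular":[2.5,-19.9,14]},{"xyz":[-0.162,-0.098,0.1],"angular":[2.5,-19.9,14]},{"xyz":[-0.162,-0.098,0.1],"angular":[2.5,-19.9,14]},{"xyz":[-0.162,-0.098,0.1],"angular":[2.5,-19.9,14]},{"xyz":[-0.162,-0.098,0.1],"angular":[2.5,-19.9,14]},{"xyz":[-0.162,-0.098,0.1],"angular":[2.5,-19.9,14]},{"xyz":[-0.162,-0.098,0.1],"angular":[2.5,-19.9,14]},{"xyz":[-0.162,-0.098,0.1],"angular":[2.5,-19.9,14]}]'

```text
clock: 52.0
position: [0.4259, -0.182, 0.1023]
ee_rot: [0.658, 0.732, -0.115, 0.131]
ft_force: [0.0, 0.6, -0.1]
grip_width: 0.501
grasp_force: 0.0
```

```bash
python3 - <<'E'
from bars import *
k=pick(.4287,-.236,95.9)
plan([k,(*k[:2],.2,*k[3:])])
E
```

```text
t 52.0 tcp [ 0.4259 -0.182   0.1023] psi 96.1 z [ 0.04  -0.341 -0.939] q [ 0.8   0.08 -0.77  2.12  0.5   0.97 -0.14] F [ 0.   0.6 -0.1] grip 0.50 0.0
[0.028, -0.003, 0.089] [0.2, 0.1, 0.2] rows 1.9
[-0.065, 0.0, -0.179] [0.0, 0.0, 0.0] rows 3.8
```

>>> carry_out --motion '[{"xyz":[0.001,-0.003,0.005],"angular":[0.2,0,0.2]},{"xyz":[0.01,-0.003,0.035],"angular":[0.2,0,0.2]},{"xyz":[0.02,-0.003,0.065],"angular":[0.2,0,0.2]},{"xyz":[0.028,-0.003,0.089],"angular":[0.2,0,0.2]},{"xyz":[0.028,-0.003,0.089],"angular":[0.2,0,0.2]},{"xyz":[0.028,-0.003,0.089],"angular":[0.2,0,0.2]}]'

```text
clock: 52.6
position: [0.4224, -0.1872, 0.0086]
ee_rot: [0.66, 0.731, -0.117, 0.129]
ft_force: [0.4, 0.4, 0.2]
grip_width: 0.502
grasp_force: 0.0
```

>>> carry_out --motion '[{"xyz":[0,0,0],"angular":[0,0,0]},{"xyz":[0,0,0],"angular":[0,0,0]},{"xyz":[0,0,0],"angular":[0,0,0]},{"xyz":[0,0,0],"angular":[0,0,0]},{"xyz":[0,0,0],"angular":[0,0,0]},{"xyz":[0,0,0],"angular":[0,0,0]}]' --hand 0.1 --grip_force 60

```text
clock: 53.2
position: [0.4235, -0.188, 0.0099]
ee_rot: [0.66, 0.73, -0.117, 0.13]
ft_force: [-1.3, 2.3, 6.2]
grip_width: 0.216
grasp_force: 59.3
```

>>> carry_out --motion '[{"xyz":[-0.016,0,-0.045],"angular":[0,0,0]},{"xyz":[-0.032,0,-0.09],"angular":[0,0,0]},{"xyz":[-0.048,0,-0.135],"angular":[0,0,0]},{"xyz":[-0.065,0,-0.179],"angular":[0,0,0]},{"xyz":[-0.065,0,-0.179],"angular":[0,0,0]},{"xyz":[-0.065,0,-0.179],"angular":[0,0,0]}]'

```text
clock: 53.8
position: [0.4226, -0.1877, 0.2001]
ee_rot: [0.66, 0.73, -0.117, 0.131]
ft_force: [0.1, 0.0, -2.2]
grip_width: 0.218
grasp_force: 59.2
```

```bash
python3 - <<'E'
from plan import *
a=place(1,.215,95.9);b=place(1,.099,95.9)
plan([(.55,-.12,.27,96.2,15),a,b])
E
```

```text
t 53.8 tcp [ 0.4226 -0.1877  0.2001] psi 95.7 z [ 0.036 -0.343 -0.938] q [ 0.88 -0.07 -0.77  2.01  0.33  1.13  0.07] F [ 0.1  0.  -2.2] grip 0.22 59.2
[0.027, 0.134, -0.084] [0.1, 35.2, -0.4] rows 4.1
[0.136, 0.138, 0.042] [-0.0, 55.0, 0.0] rows 6.4
[-0.109, -0.0, 0.04] [0.0, 0.0, 0.0] rows 2.3
```

>>> carry_out --motion '[{"xyz":[0.005,0.027,-0.017],"angular":[0,7,0]},{"xyz":[0.011,0.054,-0.034],"angular":[0,14,0]},{"xyz":[0.016,0.08,-0.05],"angular":[0,21,0]},{"xyz":[0.022,0.107,-0.067],"angular":[0,28,0]},{"xyz":[0.027,0.134,-0.084],"angular":[0,35.2,-0.4]},{"xyz":[0.027,0.134,-0.084],"angular":[0,35.2,-0.4]},{"xyz":[0.027,0.134,-0.084],"angular":[0,35.2,-0.4]}]'

```text
clock: 54.5
position: [0.5497, -0.12, 0.2659]
ee_rot: [0.662, 0.737, 0.087, -0.1]
ft_force: [0.2, 0.1, -1.8]
grip_width: 0.218
grasp_force: 59.3
```

>>> carry_out --motion '[{"xyz":[0.017,0.017,0.005],"angular":[0,7.5,0]},{"xyz":[0.034,0.035,0.01],"angular":[0,15,0]},{"xyz":[0.051,0.052,0.016],"angular":[0,22,0]},{"xyz":[0.068,0.069,0.021],"angular":[0,29,0]},{"xyz":[0.085,0.086,0.026],"angular":[0,36,0]},{"xyz":[0.102,0.104,0.031],"angular":[0,43,0]},{"xyz":[0.119,0.121,0.037],"angular":[0,49,0]},{"xyz":[0.136,0.138,0.042],"angular":[0,55,0]},{"xyz":[0.136,0.138,0.042],"angular":[0,55,0]},{"xyz":[0.136,0.138,0.042],"angular":[0,55,0]},{"xyz":[0.136,0.138,0.042],"angular":[0,55,0]}]'

```text
clock: 55.6
position: [0.6716, 0.0362, 0.264]
ee_rot: [0.547, 0.61, 0.383, -0.427]
ft_force: [-0.2, -0.1, -0.4]
grip_width: 0.218
grasp_force: 59.4
```

```bash
python3 - <<'E'
from bars import *
a=place(1,.215,95.9);b=place(1,.099,95.9)
plan([a,b]);held(1,.215)
E
```

```text
t 55.6 tcp [0.6716 0.0362 0.264 ] psi 96.2 z [-0.101  0.934 -0.343] q [ 0.8   0.94 -0.87  1.18 -0.52  1.56  0.27] F [-0.2 -0.1 -0.4] grip 0.22 59.4
[0.001, 0.001, -0.001] [-0.0, 0.0, 0.0] rows 0.0
[-0.109, -0.0, 0.04] [0.0, 0.0, 0.0] rows 2.3
held top 51 [0.6726 0.0334] expected [0.6726 0.0331]
```

>>> carry_out --motion '[{"xyz":[-0.02,0,0.006],"angular":[0,0,0]},{"xyz":[-0.04,0,0.013],"angular":[0,0,0]},{"xyz":[-0.06,0.001,0.02],"angular":[0,0,0]},{"xyz":[-0.08,0.001,0.028],"angular":[0,0,0]},{"xyz":[-0.098,0.001,0.035],"angular":[0,0,0]},{"xyz":[-0.108,0.001,0.039],"angular":[0,0,0]},{"xyz":[-0.108,0.001,0.039],"angular":[0,0,0]}]'

```text
clock: 56.35
position: [0.6723, 0.0366, 0.146]
ee_rot: [0.547, 0.608, 0.383, -0.429]
ft_force: [-0.3, -0.0, -0.4]
grip_width: 0.213
grasp_force: 59.4
```

>>> carry_out --motion '[{"xyz":[0,0,0],"angular":[0,0,0]},{"xyz":[0,0,0],"angular":[0,0,0]},{"xyz":[0,0,0],"angular":[0,0,0]},{"xyz":[0,0,0],"angular":[0,0,0]},{"xyz":[0,0,0],"angular":[0,0,0]}]' --hand 0.6

```text
clock: 56.85
position: [0.673, 0.0363, 0.1485]
ee_rot: [0.547, 0.609, 0.384, -0.428]
ft_force: [0.5, -0.9, -0.8]
grip_width: 0.6
grasp_force: 0.0
```

>>> carry_out --motion '[{"xyz":[0,0,-0.03],"angular":[0,0,0]},{"xyz":[0,0,-0.06],"angular":[0,0,0]},{"xyz":[0.02,0,-0.1],"angular":[0,0,0]},{"xyz":[0.06,0,-0.12],"angular":[0,0,0]},{"xyz":[0.09,0,-0.14],"angular":[0,0,0]},{"xyz":[0.09,0,-0.14],"angular":[0,0,0]}]'

```text
clock: 57.45
position: [0.6852, -0.0654, 0.2865]
ee_rot: [0.546, 0.61, 0.386, -0.425]
ft_force: [-0.3, -1.2, 0.6]
grip_width: 0.596
grasp_force: 0.0
```

```bash
python3 - <<'E'
from bars import *
standing(1)
plan([(.56,.02,.3,110,20),(.48,.17,.28,125,0)])
E
```

```text
cup 1 top 49 top centre [0.6718 0.0336] expected [0.6726 0.0331]
cup 1 scene 166 top centre [0.6744 0.025 ] expected [0.6726 0.0331]
t 57.5 tcp [ 0.6841 -0.0643  0.281 ] psi 96.2 z [-0.101  0.935 -0.341] q [ 0.81  1.02 -0.82  0.95 -0.49  1.76  0.25] F [-0.1 -0.6 -1.2] grip 0.60 0.0
[0.051, -0.114, 0.085] [10.1, -49.8, -10.1] rows 6.0
[0.151, -0.024, 0.076] [2.6, -19.9, -14.8] rows 3.4
```

>>> carry_out --motion '[{"xyz":[0.051,-0.114,0.085],"angular":[10.1,-49.8,-10.1]},{"xyz":[0.051,-0.114,0.085],"angular":[10.1,-49.8,-10.1]},{"xyz":[0.051,-0.114,0.085],"angular":[10.1,-49.8,-10.1]},{"xyz":[0.051,-0.114,0.085],"angular":[10.1,-49.8,-10.1]},{"xyz":[0.051,-0.114,0.085],"angular":[10.1,-49.8,-10.1]},{"xyz":[0.051,-0.114,0.085],"angular":[10.1,-49.8,-10.1]},{"xyz":[0.051,-0.114,0.085],"angular":[10.1,-49.8,-10.1]},{"xyz":[0.051,-0.114,0.085],"angular":[10.1,-49.8,-10.1]}]' --hand 0.5

```text
clock: 58.35
position: [0.5595, 0.0214, 0.299]
ee_rot: [0.564, 0.807, 0.1, -0.144]
ft_force: [0.8, -0.8, -1.1]
grip_width: 0.499
grasp_force: 0.0
```

>>> carry_out --motion '[{"xyz":[0.151,-0.024,0.076],"angular":[2.6,-19.9,-14.8]},{"xyz":[0.151,-0.024,0.076],"angular":[2.6,-19.9,-14.8]},{"xyz":[0.151,-0.024,0.076],"angular":[2.6,-19.9,-14.8]},{"xyz":[0.151,-0.024,0.076],"angular":[2.6,-19.9,-14.8]},{"xyz":[0.151,-0.024,0.076],"angular":[2.6,-19.9,-14.8]},{"xyz":[0.151,-0.024,0.076],"angular":[2.6,-19.9,-14.8]}]'

```text
clock: 58.95
position: [0.4804, 0.1681, 0.2789]
ee_rot: [0.463, 0.886, 0.0, -0.002]
ft_force: [1.0, -1.0, 0.2]
grip_width: 0.503
grasp_force: 0.0
```

```bash
python3 - <<'E'
from bars import *
bars()
k=pick(.3638,-.228,92.9)
plan([(.45,0,.2,110,0),(*k[:2],.1,*k[3:])])
E
```

```text
336 [ 363.9 -228.3] [ 16.3 164.6] 2.9
t 59.0 tcp [0.4808 0.1674 0.279 ] psi 124.7 z [-0.004  0.002 -1.   ] q [ 0.49  0.15 -0.99  1.64  0.13  1.42  0.09] F [-0.4 -0.7 -0.4] grip 0.50 0.0
[-0.12, -0.121, 0.079] [-0.1, -0.2, 14.7] rows 3.8
[-0.137, -0.144, 0.1] [3.0, -19.9, 16.9] rows 4.5
```

>>> carry_out --motion '[{"xyz":[-0.12,-0.121,0.079],"angular":[0,0,14.7]},{"xyz":[-0.12,-0.121,0.079],"angular":[0,0,14.7]},{"xyz":[-0.12,-0.121,0.079],"angular":[0,0,14.7]},{"xyz":[-0.12,-0.121,0.079],"angular":[0,0,14.7]},{"xyz":[-0.12,-0.121,0.079],"angular":[0,0,14.7]},{"xyz":[-0.12,-0.121,0.079],"angular":[0,0,14.7]}]'

```text
clock: 59.6
position: [0.4496, 0.0001, 0.2004]
ee_rot: [0.574, 0.819, 0.001, -0.002]
ft_force: [0.6, 0.5, 1.2]
grip_width: 0.498
grasp_force: 0.0
```

>>> carry_out --motion '[{"xyz":[-0.137,-0.144,0.1],"angular":[3,-19.9,16.9]},{"xyz":[-0.137,-0.144,0.1],"angular":[3,-19.9,16.9]},{"xyz":[-0.137,-0.144,0.1],"angular":[3,-19.9,16.9]},{"xyz":[-0.137,-0.144,0.1],"angular":[3,-19.9,16.9]},{"xyz":[-0.137,-0.144,0.1],"angular":[3,-19.9,16.9]},{"xyz":[-0.137,-0.144,0.1],"angular":[3,-19.9,16.9]},{"xyz":[-0.137,-0.144,0.1],"angular":[3,-19.9,16.9]},{"xyz":[-0.137,-0.144,0.1],"angular":[3,-19.9,16.9]}]'

```text
clock: 60.4
position: [0.3634, -0.1752, 0.1015]
ee_rot: [0.676, 0.716, -0.119, 0.126]
ft_force: [0.6, 0.8, -0.1]
grip_width: 0.504
grasp_force: 0.0
```

```bash
python3 - <<'E'
from bars import *
k=pick(.3638,-.2285,92.9)
plan([k,(*k[:2],.2,*k[3:])])
E
```

```text
t 60.4 tcp [ 0.3634 -0.1752  0.1015] psi 93.3 z [ 0.02  -0.341 -0.94 ] q [ 0.84 -0.08 -0.77  2.24  0.36  0.94 -0.08] F [ 0.6  0.8 -0.1] grip 0.50 0.0
[0.028, -0.002, 0.088] [0.1, -0.0, 0.3] rows 1.9
[-0.065, 0.0, -0.179] [0.0, 0.0, 0.0] rows 3.8
```

>>> carry_out --motion '[{"xyz":[0.001,-0.002,0.005],"angular":[0,0,0.3]},{"xyz":[0.01,-0.002,0.035],"angular":[0,0,0.3]},{"xyz":[0.02,-0.002,0.065],"angular":[0,0,0.3]},{"xyz":[0.028,-0.002,0.088],"angular":[0,0,0.3]},{"xyz":[0.028,-0.002,0.088],"angular":[0,0,0.3]},{"xyz":[0.028,-0.002,0.088],"angular":[0,0,0.3]}]'

```text
clock: 61.0
position: [0.3603, -0.1793, 0.0087]
ee_rot: [0.678, 0.714, -0.119, 0.125]
ft_force: [0.9, 0.4, 0.2]
grip_width: 0.498
grasp_force: 0.0
```

>>> carry_out --motion '[{"xyz":[0,0,0],"angular":[0,0,0]},{"xyz":[0,0,0],"angular":[0,0,0]},{"xyz":[0,0,0],"angular":[0,0,0]},{"xyz":[0,0,0],"angular":[0,0,0]},{"xyz":[0,0,0],"angular":[0,0,0]},{"xyz":[0,0,0],"angular":[0,0,0]}]' --hand 0.1 --grip_force 60

```text
clock: 61.6
position: [0.3613, -0.1802, 0.0101]
ee_rot: [0.678, 0.714, -0.119, 0.127]
ft_force: [-1.1, 3.1, 6.5]
grip_width: 0.214
grasp_force: 59.2
```

>>> carry_out --motion '[{"xyz":[-0.016,0,-0.045],"angular":[0,0,0]},{"xyz":[-0.032,0,-0.09],"angular":[0,0,0]},{"xyz":[-0.048,0,-0.135],"angular":[0,0,0]},{"xyz":[-0.065,0,-0.179],"angular":[0,0,0]},{"xyz":[-0.065,0,-0.179],"angular":[0,0,0]},{"xyz":[-0.065,0,-0.179],"angular":[0,0,0]}]'

```text
clock: 62.2
position: [0.3604, -0.18, 0.2005]
ee_rot: [0.679, 0.713, -0.119, 0.128]
ft_force: [0.2, 0.2, -2.1]
grip_width: 0.214
grasp_force: 59.3
```

```bash
python3 - <<'E'
from plan import *
a=place(0,.215,92.9);b=place(0,.099,92.9)
plan([(.53,-.14,.27,96.2,15),a,b])
E
```

```text
t 62.2 tcp [ 0.3604 -0.18    0.2005] psi 92.8 z [ 0.021 -0.343 -0.939] q [ 0.91 -0.25 -0.74  2.13  0.19  1.12  0.15] F [ 0.2  0.2 -2.1] grip 0.21 59.3
[0.006, 0.172, -0.075] [0.1, 35.1, -3.4] rows 4.1
[0.095, 0.16, 0.031] [-0.0, 55.0, 0.0] rows 6.4
[-0.109, -0.0, 0.04] [0.0, 0.0, 0.0] rows 2.3
```

>>> carry_out --motion '[{"xyz":[0.001,0.034,-0.015],"angular":[0,7,-0.7]},{"xyz":[0.002,0.069,-0.03],"angular":[0,14,-1.4]},{"xyz":[0.004,0.103,-0.045],"angular":[0,21,-2]},{"xyz":[0.005,0.138,-0.06],"angular":[0,28,-2.7]},{"xyz":[0.006,0.172,-0.075],"angular":[0,35.1,-3.4]},{"xyz":[0.006,0.172,-0.075],"angular":[0,35.1,-3.4]},{"xyz":[0.006,0.172,-0.075],"angular":[0,35.1,-3.4]},{"xyz":[0.006,0.172,-0.075],"angular":[0,35.1,-3.4]}]'

```text
clock: 63.0
position: [0.5292, -0.139, 0.2667]
ee_rot: [0.661, 0.738, 0.087, -0.099]
ft_force: [-0.7, 0.5, -1.1]
grip_width: 0.211
grasp_force: 59.4
```

>>> carry_out --motion '[{"xyz":[0.012,0.02,0.004],"angular":[0,7.5,0]},{"xyz":[0.024,0.04,0.008],"angular":[0,15,0]},{"xyz":[0.036,0.06,0.012],"angular":[0,22,0]},{"xyz":[0.048,0.08,0.016],"angular":[0,29,0]},{"xyz":[0.059,0.1,0.019],"angular":[0,36,0]},{"xyz":[0.071,0.12,0.023],"angular":[0,43,0]},{"xyz":[0.083,0.14,0.027],"angular":[0,49,0]},{"xyz":[0.095,0.16,0.031],"angular":[0,55,0]},{"xyz":[0.095,0.16,0.031],"angular":[0,55,0]},{"xyz":[0.095,0.16,0.031],"angular":[0,55,0]},{"xyz":[0.095,0.16,0.031],"angular":[0,55,0]}]'

```text
clock: 64.1
position: [0.6779, -0.0234, 0.264]
ee_rot: [0.547, 0.61, 0.383, -0.427]
ft_force: [-0.1, -1.1, -1.5]
grip_width: 0.21
grasp_force: 59.6
```

```bash
python3 - <<'E'
from bars import *
a=place(0,.215,92.9);b=place(0,.099,92.9)
plan([a,b]);held(0,.215)
E
```

```text
t 64.1 tcp [ 0.6779 -0.0234  0.264 ] psi 96.3 z [-0.102  0.934 -0.343] q [ 0.79  0.97 -0.79  1.07 -0.54  1.68  0.3 ] F [-0.1 -1.1 -1.5] grip 0.21 59.6
[0.001, 0.001, -0.001] [-0.1, 0.1, 0.1] rows 0.0
[-0.109, -0.0, 0.04] [0.0, 0.0, 0.0] rows 2.3
held top 50 [ 0.6766 -0.0257] expected [ 0.6791 -0.0266]
```

>>> carry_out --motion '[{"xyz":[-0.02,0.001,0.006],"angular":[0,0,0]},{"xyz":[-0.04,0.001,0.013],"angular":[0,0,0]},{"xyz":[-0.06,0.002,0.02],"angular":[0,0,0]},{"xyz":[-0.08,0.002,0.028],"angular":[0,0,0]},{"xyz":[-0.098,0.002,0.035],"angular":[0,0,0]},{"xyz":[-0.108,0.002,0.039],"angular":[0,0,0]},{"xyz":[-0.108,0.002,0.039],"angular":[0,0,0]}]'

```text
clock: 64.85
position: [0.6797, -0.0224, 0.1462]
ee_rot: [0.546, 0.609, 0.383, -0.429]
ft_force: [0.0, -0.3, -1.9]
grip_width: 0.211
grasp_force: 59.6
```

>>> carry_out --motion '[{"xyz":[0,0,0],"angular":[0,0,0]},{"xyz":[0,0,0],"angular":[0,0,0]},{"xyz":[0,0,0],"angular":[0,0,0]},{"xyz":[0,0,0],"angular":[0,0,0]},{"xyz":[0,0,0],"angular":[0,0,0]}]' --hand 0.6

```text
clock: 65.35
position: [0.68, -0.0231, 0.1475]
ee_rot: [0.547, 0.609, 0.383, -0.428]
ft_force: [0.3, 0.2, 0.7]
grip_width: 0.597
grasp_force: 0.0
```

>>> carry_out --motion '[{"xyz":[0,0,-0.03],"angular":[0,0,0]},{"xyz":[0,0,-0.06],"angular":[0,0,0]},{"xyz":[0.02,0,-0.1],"angular":[0,0,0]},{"xyz":[0.06,0,-0.12],"angular":[0,0,0]},{"xyz":[0.09,0,-0.14],"angular":[0,0,0]},{"xyz":[0.09,0,-0.14],"angular":[0,0,0]}]'

```text
clock: 65.95
position: [0.6923, -0.125, 0.2856]
ee_rot: [0.546, 0.611, 0.385, -0.425]
ft_force: [0.7, -1.1, -1.0]
grip_width: 0.602
grasp_force: 0.0
```

```bash
python3 - <<'E'
from bars import *
for c in range(4):standing(c)
plan([(.56,-.1,.32,100,10),(.48,-.2,.33,80,0)])
E
```

```text
cup 0 top 49 top centre [ 0.68   -0.0259] expected [ 0.6791 -0.0266]
cup 0 scene 185 top centre [ 0.6824 -0.0352] expected [ 0.6791 -0.0266]
cup 1 top 45 top centre [0.6737 0.0339] expected [0.6726 0.0331]
cup 1 scene 104 top centre [0.6671 0.029 ] expected [0.6726 0.0331]
cup 2 top 47 top centre [0.666  0.0912] expected [0.6662 0.0927]
cup 2 scene 137 top centre [0.6569 0.0867] expected [0.6662 0.0927]
cup 3 top 46 top centre [0.6601 0.1528] expected [0.6597 0.1524]
cup 3 scene 168 top centre [0.6499 0.1439] expected [0.6597 0.1524]
t 66.3 tcp [ 0.691  -0.1233  0.2784] psi 95.8 z [-0.104  0.935 -0.339] q [ 0.78  1.08 -0.74  0.78 -0.52  1.89  0.26] F [-0.7 -0.7 -0.6] grip 0.60 0.0
[0.051, -0.128, 0.021] [2.4, -60.2, -3.1] rows 7.0
[-0.082, -0.096, -0.025] [-1.7, -9.9, 19.9] rows 2.6
```

All four bars stand. I'll retreat, then check the bystanders and the basket numerically.

>>> carry_out --motion '[{"xyz":[0.051,-0.128,0.021],"angular":[2.4,-60.2,-3.1]},{"xyz":[0.051,-0.128,0.021],"angular":[2.4,-60.2,-3.1]},{"xyz":[0.051,-0.128,0.021],"angular":[2.4,-60.2,-3.1]},{"xyz":[0.051,-0.128,0.021],"angular":[2.4,-60.2,-3.1]},{"xyz":[0.051,-0.128,0.021],"angular":[2.4,-60.2,-3.1]},{"xyz":[0.051,-0.128,0.021],"angular":[2.4,-60.2,-3.1]},{"xyz":[0.051,-0.128,0.021],"angular":[2.4,-60.2,-3.1]},{"xyz":[0.051,-0.128,0.021],"angular":[2.4,-60.2,-3.1]},{"xyz":[0.051,-0.128,0.021],"angular":[2.4,-60.2,-3.1]}]'

```text
clock: 67.25
position: [0.56, -0.0975, 0.3218]
ee_rot: [0.638, 0.765, 0.056, -0.065]
ft_force: [0.2, 0.5, -0.4]
grip_width: 0.598
grasp_force: 0.0
```

>>> carry_out --motion '[{"xyz":[-0.082,-0.096,-0.025],"angular":[-1.7,-9.9,19.9]},{"xyz":[-0.082,-0.096,-0.025],"angular":[-1.7,-9.9,19.9]},{"xyz":[-0.082,-0.096,-0.025],"angular":[-1.7,-9.9,19.9]},{"xyz":[-0.082,-0.096,-0.025],"angular":[-1.7,-9.9,19.9]},{"xyz":[-0.082,-0.096,-0.025],"angular":[-1.7,-9.9,19.9]},{"xyz":[-0.082,-0.096,-0.025],"angular":[-1.7,-9.9,19.9]},{"xyz":[-0.082,-0.096,-0.025],"angular":[-1.7,-9.9,19.9]},{"xyz":[-0.082,-0.096,-0.025],"angular":[-1.7,-9.9,19.9]}]'

```text
clock: 68.05
position: [0.4807, -0.2005, 0.3305]
ee_rot: [0.765, 0.644, -0.0, -0.0]
ft_force: [0.9, 0.2, -0.9]
grip_width: 0.603
grasp_force: 0.0
```

```bash
python3 - <<'E'
from bars import *
import pickle
C0=pickle.load(open("c0.pkl","rb"));where()
for n in("scene","top"):
    c=camera(n);a,b=C0[n]["img"],c["img"]
    f=(lambda im:(cv2.cvtColor(im,cv2.COLOR_RGB2HSV)))
    for nm,lo,hi in(("blue",(105,120,30),(130,255,255)),("yellow",(17,170,90),(30,255,255)),("brown",(3,90,20),(14,255,255))):
        r=[]
        for im in(a,b):
            m=cv2.inRange(f(im),lo,hi)
            if n=="scene":m[:160,:]=0
            k,l,st,ce=cv2.connectedComponentsWithStats(m);r.append([(int(st[i,4]),*ce[i].round(1)) for i in range(1,k) if st[i,4]>70])
        print(n,nm,"\n  before",r[0],"\n  now",r[1])
S=camera("scene")
print("expected bar ends",proj(S,tf([[-.11,-.085,.212],[-.11,.085,.212]],*ST)).round(0))
old=cv2.imread("pics/m10.png")[:,:400];u=proj(S,tf([[-.08,0,.13]],*ST))[0].astype(int)
new=cv2.resize(S["img"][u[1]-70:u[1]+70,u[0]-70:u[0]+70,::-1],(400,400),interpolation=cv2.INTER_CUBIC)
d=np.abs(cv2.GaussianBlur(old,(9,9),0).astype(int)-cv2.GaussianBlur(new,(9,9),0)).max(2)
print("basket diff in the basket area",(d[100:290,100:310]>40).mean())
E
```

```text
t 68.0 tcp [ 0.4807 -0.2005  0.3305] psi 80.1 z [-0.  0. -1.] q [ 0.88  0.11 -0.62  1.54  0.06  1.51  0.09] F [ 0.9  0.2 -0.9] grip 0.60 0.0
scene blue 
  before [(341, np.float64(367.6), np.float64(298.8))] 
  now [(342, np.float64(367.6), np.float64(298.8))]
scene yellow 
  before [(186, np.float64(142.5), np.float64(185.3))] 
  now [(195, np.float64(142.6), np.float64(185.6))]
scene brown 
  before [(1709, np.float64(19.0), np.float64(183.2)), (72, np.float64(534.5), np.float64(174.3)), (306, np.float64(248.3), np.float64(215.5)), (310, np.float64(173.9), np.float64(222.3)), (390, np.float64(294.2), np.float64(234.2)), (234, np.float64(243.5), np.float64(240.3)), (176, np.float64(139.9), np.float64(275.1)), (184, np.float64(153.2), np.float64(292.9)), (377, np.float64(312.2), np.float64(409.8))] 
  now [(1717, np.float64(19.1), np.float64(183.2)), (76, np.float64(534.5), np.float64(174.2)), (298, np.float64(173.4), np.float64(222.6)), (176, np.float64(139.9), np.float64(275.0)), (220, np.float64(288.5), np.float64(273.0)), (278, np.float64(267.6), np.float64(290.4)), (154, np.floa
[... 856 characters left out ...]
oat64(194.7)), (329, np.float64(328.3), np.float64(217.1)), (263, np.float64(226.9), np.float64(229.4)), (217, np.float64(294.7), np.float64(238.2))] 
  now [(5143, np.float64(165.4), np.float64(24.9)), (341, np.float64(542.5), np.float64(23.7)), (1966, np.float64(351.4), np.float64(26.4)), (147, np.float64(297.2), np.float64(93.3)), (152, np.float64(271.0), np.float64(96.6)), (516, np.float64(160.6), np.float64(161.3)), (381, np.float64(353.1), np.float64(144.9)), (232, np.float64(103.7), np.float64(156.6)), (259, np.float64(193.2), np.float64(165.5)), (283, np.float64(178.6), np.float64(190.0))]
expected bar ends [[252. 271.]
 [324. 271.]]
basket diff in the basket area 0.03894736842105263
```

```bash
python3 -c "
from workcell import *
print(hand_in())"
```

```text
the job is handed in; nothing more can be done
None
```

The job is done and handed in: all three wooden models are in the basket, the basket hangs on the hook stand, the four bars stand one to a cup, and the balls and octahedron were seen unmoved at the last camera check.

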